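# Load the milling jar and snap its lid home

### The job

Pick up the steel scoop by its handle, pour all five ceramic balls into the open milling jar, and set the empty scoop back down upright on the bench. Then take the black lid by its knob, press it down onto the jar until it snaps past all four spring clips and is fully home, and finish while still holding the knob and pressing the lid firmly down: do not let go. Leave the bowl, the vial and the card stack where they are.

Things in the scene. Friction and masses are not known exactly. Their poses are not given: they have to be found in the camera images.
- jar: Milling jar fixed to the bench: grey plastic, round, z up, origin on the bench under its centre. Foot disc 144 mm across, 8 thick; wall outer diameter 92, 4 thick (mouth 84); rim 65 mm and inner floor 12 mm above the bench. Four upright steel spring clips stand round the rim, along its +x, +y, -x and -y.
- clip0_nose (a point): Centre of the round nose of the +x clip; the other three are alike. Noses: 14 mm thick, 30 mm wide, centre 54 mm from the jar's axis and 78 mm above the bench, top at 85, slippery, sprung outward up to 6 mm. The lid meets them about 19 mm above its seat; at 14 mm the push peaks at about 10 N (8 to 16), then drops away; over the last 6 mm they pull the lid down (10 N) onto the rim, caught with 1 mm play.
- lid_knob (a point): Middle of the lid's knob, z up. The lid (0.15 kg) is round and stands on the bench knob up. From below: black plug 22 mm tall, 80 across, tapering to 66 in its lowest 9; black disc 100 across, 6 thick; aluminium knob 24 across, 46 tall. This point is 51 mm above the plug's underside, 23 below the knob's top. With the lid home on the jar it is on the jar's axis, 94 mm above the bench.
- scoop_grip (a point): Middle of the steel scoop's handle, 34 mm above its underside. Scoop's axes: z up, cup's axis 92 mm away along +y. Handle: level round rod along y, 12 mm thick, from 45 to 140 mm from the cup's axis. Cup: open cone 30 mm tall, 52 across at the foot, 100 at the rim, walls 3, flared 39 deg: balls roll out when tipped about the handle past some 55 deg. About 0.1 kg, stands on the bench.
- ball0_center (a point): Centre of a white ceramic ball, 16 mm in diameter, 13 g; one of five lying in the scoop at the start.
- ball1_center (a point): Centre of a white ceramic ball, 16 mm in diameter, 13 g; one of five lying in the scoop at the start.
- ball2_center (a point): Centre of a white ceramic ball, 16 mm in diameter, 13 g; one of five lying in the scoop at the start.
- ball3_center (a point): Centre of a white ceramic ball, 16 mm in diameter, 13 g; one of five lying in the scoop at the start.
- ball4_center (a point): Centre of a white ceramic ball, 16 mm in diameter, 13 g; one of five lying in the scoop at the start.
- bowl: Bystander: white ceramic bowl, rim 100 mm across, 50 mm tall; origin under its centre. Leave alone.
- vial: Bystander: small glass jar with white cap, 40 mm across, 75 mm tall; origin under its centre. Leave alone.
- cards: Bystander: stack of paper cards 85 x 55 x 22 mm; origin under its centre. Leave alone.
Mind the look-alikes: they are no part of the job. Leave any orange look-alike of the part that bears lid_knob alone. There is more than one size of the part that bears scoop_grip; the job needs the smaller.

How it is judged (in metres and radians):
On the way, in this order (a step that is already met when the one before it is completed fails the run):
1. all five balls are in the jar, poured from the scoop while it is held up (horizontal distance between each of ball0_center, ball1_center, ball2_center, ball3_center, ball4_center and jar below 0.043 m and z of ball0_center in the frame of jar between 0.012 and 0.05 m and z of ball1_center in the frame of jar between 0.012 and 0.05 m and z of ball2_center in the frame of jar between 0.012 and 0.05 m and z of ball3_center in the frame of jar between 0.012 and 0.05 m and z of ball4_center in the frame of jar between 0.012 and 0.05 m and height (world z) of scoop_grip above 0.08 m), for 0.2 s.
2. the scoop stands upright on the bench again, let go (height (world z) of scoop_grip below 0.04 m and angle between scoop_grip's own z axis and vertical below 0.15 rad and contact force between the fingers and scoop below 0.1 N and linear speed of scoop below 0.03 m/s), for 0.2 s.
3. the lid has snapped past the clips and is home on the rim (z of lid_knob in the frame of jar below 0.0965 m and horizontal distance between lid_knob and jar below 0.005 m and angle between lid_knob's own z axis and vertical below 0.06 rad), for 0.2 s.
At the end, for the whole second after the job is handed in: The lid is home on the jar (within 2.5 mm of its seat, 5 mm of the axis, 0.06 rad of level) and still held by the fingers (over 2 N) and pressed against the jar with more than 6 N; all five balls are inside the jar; the scoop stands upright on the bench (all of step 3 and horizontal distance between each of ball0_center, ball1_center, ball2_center, ball3_center, ball4_center and jar below 0.043 m and z of ball0_center in the frame of jar between 0.012 and 0.05 m and z of ball1_center in the frame of jar between 0.012 and 0.05 m and z of ball2_center in the frame of jar between 0.012 and 0.05 m and z of ball3_center in the frame of jar between 0.012 and 0.05 m and z of ball4_center in the frame of jar between 0.012 and 0.05 m and height (world z) of scoop_grip below 0.04 m and angle between scoop_grip's own z axis and vertical below 0.15 rad and contact force between lid and jar above 6 N and contact force between the fingers and lid above 2 N); the arm keeps its last pose, push and grip.
It fails at once if a bystander (bowl, vial or cards) is moved more than 25 mm or tipped (distance of any of bowl, vial, cards from where it was at the start of the episode above 0.025 m or angle between any of bowl, vial, cards's own z axis and vertical above 0.3 rad).
It also fails if it takes over 72 s, if anything falls off the work surface, if the arm or the gripper's body presses on something with over 40 N, if the wrist force passes 120 N, or if a joint passes its speed limit or range.

### The arm

A 6-joint arm with a two-finger parallel gripper is mounted at the origin on the work surface. World frame = base frame: x ahead of the robot, y to its left, z up, the work surface at z = 0. Lengths are in m, angles in degrees, forces in N, time in s.
With the tool pointing down it reaches from about 0.375 to 0.9 m from the base axis. Payload 3.1 kg.
Tool frame: the origin (TCP) lies on the centre line of the jaws, within the pads' length; the fingertips stand finger_overhang ahead of it and the grasp point (between the pads) lies 5 mm behind it (finger_overhang is the distance from the TCP to the fingertips, in m); z points along the fingers, y is the line along which they close (so a half turn about z gives the same grasp; the last joint's range is limited). The gripper opens to 87 mm and grips with 3 to 60 N. Pads are 19 mm wide; open, the fingers measure 117 mm over their backs; the gripper's body (75 mm by 190 mm) begins 51 mm behind the grasp point.
Start: joints at [61.221, 30.224, 82.088, -0, 67.689, -10.227], TCP at [0.199, 0.593, 0.237] pointing down, gripper open.
Joint ranges: [-176.69, 176.69], [-43.24, 126.21], [12.49, 139.97], [-82, 262], [0, 151.66], [-163.58, 163.58]. Speed limits (degrees/s): [159.86, 159.86, 180, 180, 180, 180].

### API

Orientations are given as a 3x3 rotation matrix whose columns are the frame's x, y, z axes.
In Python, from rig import read_state, capture, calibration, hand_in, finger_overhang gives the robot as it stands.
- The arm moves only by the tool send_rows, never from a script. Its argument "plan" is a list of rows, each a list of 5 numbers: the closure in counts, from 0 (fully open) to 255 (shut), then the shift along the tool's x, y, z in m, then the turn about the tool's z in rad. A call has 1 to 20 rows; each row shifts and turns the commanded pose from where the row before left it, along the tool's axes as they then stand; what a row does not reach is not made up. A row lasts 1/12 s, in which the tool goes at most 41.7 mm and 7.16 degrees, less where a joint would pass 70% of its speed; a pose out of reach is approached as far as the arm can. A call is refused whole if a number of a shift passes 0.0417 or a number of a turn 0.125, either way. A call with a gripper value outside its range is refused whole. The fingers move at their own pace and stop on an object; the grip force is fixed at half the most. Time passes only in rows, so rows that do not move let the fingers close. It gives the time, the measured TCP pose, the force, the opening and the grip force at its end, in the units of the state.
- read_state(): the state, without advancing time (a new reading comes with each control period).
- capture(name): name is "side" or "top" or "wrist"; returns (picture, depth): 420x560x3 uint8, blue, green, red; 420x560 float32, m along the optical axis (not along the pixel's ray), 0 where there is no reading.
- calibration(name): a dict with "fx", "fy", "cx", "cy" (pixels), "xyz" and "rotation" of the camera in the world. Camera axes: x right, y down, z forward; pixel columns grow to the right and rows downward; lengths in m; the calibration is good to about 2 mm. A picture is of the moment at which its call begins: read the wrist's pose just before it. calibration takes no time and is no camera call; for the wrist camera it gives the pose at the moment of the call.
- hand_in(): hands the job in; it is judged then, once.
The state is a dict: "time_s": time; "joint_positions": joint angles; "qvel": joint speeds; "tau": joint torques, N m; "position": TCP position; "tcp_rot": TCP orientation; "force": force on the tool from outside, world axes, zero at the start; "moment": the same for the moment, N m; "opening": opening from 0.0 (shut) to 1.0 (fully open); "grasp_force": force on a finger pad.
Only numpy, scipy, OpenCV 4.12 (cv2) and the standard library are available. Lean on these libraries where they do the work, as an engineer would, in place of code of your own. Each camera call takes 0.05 s, during which the arm holds its last target. There are 200 camera calls.

## Working session

There is one attempt and no reset: what is moved stays moved. The work goes in short steps, Python scripts to look and compute and a tool call to move; the robot and the scene stay as the last step left them, time stands still between calls to the robot, and variables do not carry over. Pictures are saved under pics/ and viewed, at most 10 in all, crops included, and the job is handed in when it is done.

Besides the shell and the picture viewer there is one more tool, called in YAML: its name, and indented under it one key for each argument. send_rows: Moves the arm, as the interface text tells. Its arguments: {"type":"object","properties":{"plan":{"type":"array","items":{"type":"array","items":{"type":"number"}}}},"required":["plan"]}

```bash
mkdir -p pics; ls
python3 - <<'E'
from rig import *
import cv2,numpy as np
s=read_state();print({k:np.round(v,3).tolist() for k,v in s.items()});print(finger_overhang)
ims=[]
for n in("side","top"):
    p,d=capture(n);np.savez(f"pics/{n}0.npz",p=p,d=d);ims.append(p);c=calibration(n);print(n,{k:np.round(v,3).tolist() for k,v in c.items()})
    cv2.imwrite(f"pics/{n}0.png",p)
E
```

```text
pics
{'time_s': 0.0, 'joint_positions': [61.221, 30.279, 82.155, 0.001, 67.687, -10.228], 'qvel': [0.129, -0.068, -0.032, -0.012, 0.004, 0.025], 'tau': [0.0, -44.004, -17.659, 0.063, 0.058, -0.0], 'position': [0.198, 0.592, 0.236], 'tcp_rot': [[-0.948, 0.318, -0.001], [0.318, 0.948, -0.002], [0.0, -0.002, -1.0]], 'force': [0.218, 0.359, -0.012], 'moment': [0.027, 0.035, -0.06], 'grasp_force': 0.0, 'opening': 0.997}
0.014
side {'fx': 451.237, 'fy': 451.237, 'cx': 281.471, 'cy': 214.116, 'xyz': [0.347, -1.144, 0.916], 'rotation': [[0.982, -0.124, 0.141], [-0.187, -0.582, 0.792], [-0.016, -0.804, -0.595]]}
top {'fx': 464.503, 'fy': 464.503, 'cx': 280.473, 'cy': 207.922, 'xyz': [0.361, -0.029, 1.217], 'rotation': [[-0.024, -0.985, 0.169], [-1.0, 0.027, 0.016], [-0.02, -0.169, -0.985]]}
```

View pics/top0.png

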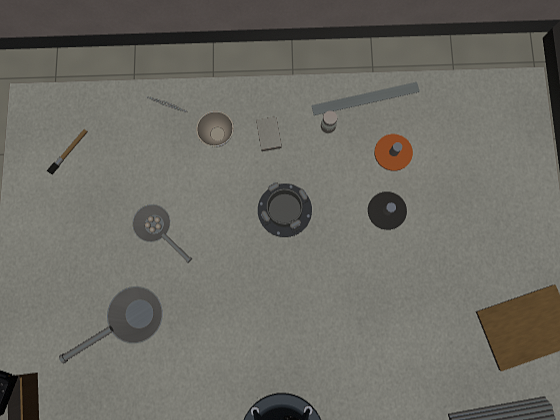

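View pics/side0.png

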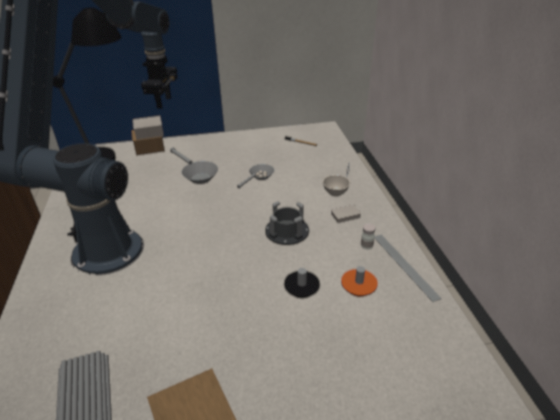

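Candidates in the top view:
- Small scoop with the five balls: cup at (152,223), handle end at (190,261). The large scoop at (135,315) is the decoy.
- Black lid: knob at (391,208). The orange look-alike at (393,152) stays alone.
- Jar at (285,210), bowl at (215,128), cards at (269,133), vial at (330,121).

Next I measure these.

```bash
cat > h.py <<'E'
import numpy as np,cv2
from rig import *
def cloud(n,p=None,d=None,cal=None):
    if cal is None: cal=calibration(n)
    if d is None: p,d=capture(n)
    v,u=np.mgrid[:d.shape[0],:d.shape[1]]
    P=np.stack([(u-cal['cx'])/cal['fx']*d,(v-cal['cy'])/cal['fy']*d,d],-1)@np.array(cal['rotation']).T+np.array(cal['xyz'])
    P[d==0]=np.nan
    return p,P
def circ(Q):
    A=np.c_[2*Q,np.ones(len(Q))];s=np.linalg.lstsq(A,(Q**2).sum(1),rcond=None)[0]
    return s[:2],np.sqrt(s[2]+s[:2]@s[:2])
E
python3 - <<'E'
from h import *
f=np.load('pics/top0.npz');p,P=cloud('top',f['p'],f['d'])
z=P[...,2]
def box(c,r,r2,z0,z1):
    m=np.zeros(z.shape,bool);m[r:r2,c[0]:c[1]]=1
    return m&(z>z0)&(z<z1)
print('bench z',np.nanmedian(z[240:300,240:260]),np.nanmedian(z[180:200,340:360]))
for n,c in dict(jar=(285,210),lidknob=(391,208),lidblk=(380,215),scoop=(152,223),orange=(397,148),bowl=(215,128),vial=(330,121),cards=(269,133)).items():
    print(n,P[c[1],c[0]].round(3))
m=box((250,320),178,242,.055,.08);print('jar rim',m.sum(),circ(P[m][:,:2]))
m=box((250,320),178,242,.075,.095);Q=P[m];print('noses',m.sum())
k,l,cc=cv2.kmeans(Q[:,:2].astype(np.float32),4,None,(3,100,1e-6),10,cv2.KMEANS_PP_CENTERS);print(cc.round(3),[Q[l[:,0]==i,2].max().round(3) for i in range(4)],cc.mean(0))
m=box((360,412),188,235,.018,.04);Q=P[m][:,:2];print('lid disc',m.sum(),Q.mean(0),cv2.minEnclosingCircle(Q.astype(np.float32)),np.median(P[m][:,2]))
m=box((360,412),188,235,.06,.09);print('knob',m.sum(),P[m].mean(0))
m=box((130,175),203,246,.022,.04);Q=P[m][:,:2];print('cup rim',m.sum(),cv2.minEnclosingCircle(Q.astype(np.float32)),np.percentile(P[m][:,2],90))
m=box((168,200),238,270,.03,.06);Q=P[m];print('handle',m.sum(),Q.mean(0),Q[:,:2].min(0),Q[:,:2].max(0),cv2.fitLine(Q[:,:2].astype(np.float32),2,0,.01,.01).ravel())
print('other tall objects:')
m=(z>.02).astype(np.uint8);n,lab,st,ce=cv2.connectedComponentsWithStats(m)
for i in range(1,n):
    if 60<st[i,4]<20000:
        Q=P[lab==i];print(ce[i].round(),st[i,4],Q.mean(0).round(3),Q[:,2].max().round(3))
cv2.imwrite('pics/crop1.png',cv2.resize(p[170:310,90:440],None,fx=2.2,fy=2.2,interpolation=cv2.INTER_CUBIC))
E
```

```text
bench z 0.0007343332928122503 0.0005931359369055755
jar [ 0.562 -0.021  0.013]
lidknob [ 0.55  -0.285  0.075]
lidblk [ 0.539 -0.265  0.032]
scoop [0.538 0.332 0.004]
orange [ 0.704 -0.31   0.074]
bowl [0.796 0.165 0.006]
vial [ 0.781 -0.143  0.074]
cards [0.772 0.017 0.021]
jar rim 250 (array([ 0.56374269, -0.01981875]), np.float64(0.04618666079489468))
noses 264
[[ 0.613  0.007]
 [ 0.517 -0.045]
 [ 0.59  -0.067]
 [ 0.538  0.028]] [np.float64(0.091), np.float64(0.089), np.float64(0.09), np.float64(0.091)] [ 0.56448185 -0.01932773]
lid disc 1067 [ 0.55238668 -0.2833408 ] ((0.5534121990203857, -0.2845188081264496), 0.050683293491601944) 0.028620968633858324
knob 86 [ 0.55278648 -0.28316055  0.07313412]
cup rim 439 ((0.5215775370597839, 0.31656429171562195), 0.06840720772743225) 0.036114833723616256
handle 152 [0.4624646  0.25153633 0.03936238] [0.43112375 0.22103199] [0.49380695 0.28078478] [0.7124516  0.7017213  0.4624646  0.25153634]
other tall objects:
[213. 125.] 603 [0.793 0.165 0.038] 0.057
[329. 121.] 272 [ 0.787 -0.141  0.062] 0.081
[268. 133.] 534 [0.773 0.018 0.023] 0.03
[393. 152.] 1112 [ 0.707 -0.309  0.033] 0.079
[284. 205.] 678 [ 0.566 -0.019  0.063] 0.091
[387. 210.] 1168 [ 0.552 -0.283  0.032] 0.079
[157. 229.] 616 [0.519 0.311 0.031] 0.046
[121. 321.] 1797 [0.289 0.393 0.039] 0.064
[ 16. 396.] 1577 [0.137 0.582 0.145] 0.339
[516. 413.] 1120 [ 0.053 -0.56   0.03 ] 0.04
[281. 414.] 535 [ 0.074 -0.     0.082] 0.291
```

View pics/crop1.png

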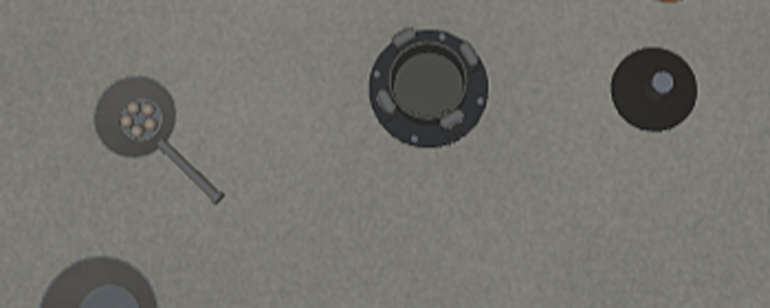

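The crop confirms it. The small scoop holds five balls at crop (140,120), with its handle running down-right to (220,200). The jar's clips sit on diagonals at about 28.5° mod 90. I'll go above the handle.

send_rows:
  plan:
    - [0,-0.0326,-0.0217,0.0096,0]
    - [0,-0.0326,-0.0217,0.0096,0]
    - [0,-0.0326,-0.0217,0.0096,0]
    - [0,-0.0326,-0.0217,0.0096,0]
    - [0,-0.0326,-0.0217,0.0096,0]
    - [0,-0.0326,-0.0217,0.0096,0]
    - [0,-0.0326,-0.0217,0.0096,0]
    - [0,-0.0326,-0.0217,0.0096,0]
    - [0,-0.0326,-0.0217,0.0096,0]
    - [0,-0.0326,-0.0217,0.0096,0]
    - [0,-0.0326,-0.0217,0.0096,0]
    - [0,0,0,0,-0.1226]
    - [0,0,0,0,-0.1226]
    - [0,0,0,0,-0.1226]
    - [0,0,0,0,-0.1226]
    - [0,0,0,0,-0.1226]
    - [0,0,0,0,-0.1226]
    - [0,0,0,0,-0.1226]
    - [0,0,0,0,-0.1226]
    - [0,0,0,0,-0.1226]

```text
time_s: 1.77
position: [0.4626, 0.252, 0.1307]
tcp_rot: [[-0.707, -0.707, -0.001], [-0.707, 0.707, -0.0], [0.001, 0.0, -1.0]]
force: [-0.8, 0.6, 0.4]
opening: 1.003
grasp_force: 0.0
```

Run:
```python
from h import *
s=read_state();print(s['position'],np.round(s['tcp_rot'],3).tolist(),s['joint_positions'])
p,P=cloud('wrist');cv2.imwrite('pics/w1.png',p)
z=P[...,2]
m=(z>.025)&(z<.06)&(P[...,0]>.40)&(P[...,0]<.60)&(P[...,1]>.18)&(P[...,1]<.40)
Q=P[m];print(m.sum(),Q.min(0),Q.max(0))
# handle points: relative direction
d=np.array([.7125,.7017]);n=np.array([-d[1],d[0]])
c0=np.array([.4625,.2515]);a=(Q[:,:2]-c0)@d;b=(Q[:,:2]-c0)@n
for lo in np.arange(-.06,.16,.01):
    k=(a>=lo)&(a<lo+.01)
    if k.sum()>5: print(round(lo,2),k.sum(),b[k].min().round(4),b[k].max().round(4),np.median(b[k]).round(4),np.percentile(Q[k,2],95).round(4))
```

```text
[0.46260465 0.25201848 0.13065683] [[-0.707, -0.707, -0.001], [-0.707, 0.707, -0.0], [0.001, 0.0, -1.0]] [ 1.64170758e+01  3.17310559e+01  1.01712399e+02 -2.94633626e-04
  4.65983257e+01 -1.18595894e+02]
2850 [0.42810352 0.2196873  0.02500266] [0.58342085 0.3738924  0.04283482]
-0.04 297 -0.0061 0.0093 0.0019 0.0415
-0.03 210 -0.0039 0.0073 0.002 0.0399
-0.02 210 -0.0039 0.0074 0.0014 0.0397
-0.01 204 -0.0039 0.0075 0.0018 0.0397
0.0 193 -0.0039 0.0077 0.0022 0.0396
0.01 184 -0.0031 0.0078 0.0023 0.04
0.02 173 -0.0031 0.0079 0.0024 0.0399
0.03 179 -0.003 0.0081 0.0025 0.0398
0.04 169 -0.003 0.0082 0.0026 0.0399
0.05 248 -0.0187 0.0243 0.0027 0.0397
0.06 116 -0.0264 0.0328 -0.0065 0.0299
0.09 58 -0.0453 0.0523 0.0475 0.0302
0.1 147 -0.0455 0.0527 0.0464 0.0299
0.11 149 -0.0451 0.0521 0.0425 0.0297
0.12 173 -0.0425 0.05 -0.0335 0.0297
0.13 115 -0.0368 -0.0237 -0.03 0.0298
0.14 25 -0.029 -0.0235 -0.0253 0.03
```

View pics/w1.png

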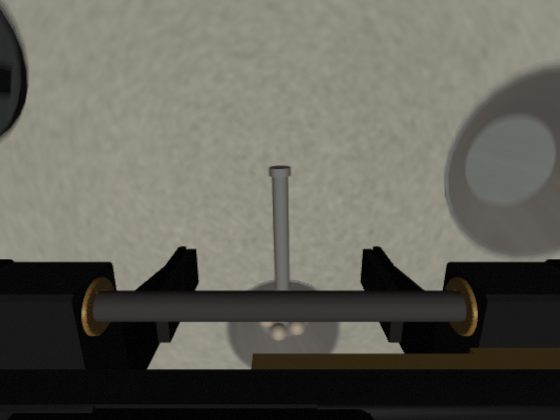

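The wrist view shows the small scoop's handle running straight up the picture along column 281 between the open fingers. The balls are at (280,330), and the decoy scoop is off right at (510,160). The rod is 2 mm to +y, so I'll correct that, descend and grip.

send_rows:
  plan:
    - [0,-0.008,0.002,0.02,0]
    - [0,0,0,0.035,0]
    - [0,0,0,0.035,0]
    - [0,0,0,0.0117,0]
    - [0,0,0,0,0]
    - [255,0,0,0,0]
    - [255,0,0,0,0]
    - [255,0,0,0,0]
    - [255,0,0,0,0]
    - [255,0,0,0,0]
    - [255,0,0,0,0]
    - [255,0,0,0,0]
    - [255,0,0,0,0]

```text
time_s: 2.9
position: [0.4672, 0.2592, 0.0295]
tcp_rot: [[-0.711, -0.703, 0.0], [-0.703, 0.711, 0.0], [-0.0, -0.0, -1.0]]
force: [-0.1, -0.5, 0.0]
opening: 0.481
grasp_force: 0.0
```

send_rows:
  plan:
    - [255,0,0,0,0]
    - [255,0,0,0,0]
    - [255,0,0,0,0]
    - [255,0,0,0,0]
    - [255,0,0,0,0]
    - [255,0,0,0,0]
    - [255,0,0,0,0]
    - [255,0,0,-0.005,0]
    - [255,0,0,-0.005,0]
    - [255,0,0,0,0]

```text
time_s: 3.73
position: [0.4673, 0.2593, 0.0401]
tcp_rot: [[-0.711, -0.703, 0.001], [-0.703, 0.711, 0.0], [-0.001, -0.0, -1.0]]
force: [0.2, -0.2, -1.6]
opening: 0.124
grasp_force: 30.0
```

```bash
cat >> h.py <<'E'
def scoopfit(tag=None):
    "scoop points in the frame: origin grasp point, h toward cup, u=left of h, z"
    s=read_state();R=np.array(s['tcp_rot']);g=np.array(s['position'])-.005*R[:,2]
    h=-R[:,0];u=np.array([-h[1],h[0],0])
    print('grasp pt',g.round(4),'h ang',np.degrees(np.arctan2(h[1],h[0])).round(2),'F',np.round(s['force'],1),'grip',s['grasp_force'])
    return g,h,u
E
python3 - <<'E'
from h import *
g,h,u=scoopfit()
p,P=cloud('top')
D=P-g;Q=np.stack([D@h,D@u,D[...,2]],-1)
m=(Q[...,0]>-.07)&(Q[...,0]<.16)&(abs(Q[...,1])<.06)&(P[...,2]>.012)
q=Q[m]
for lo in np.arange(-.06,.16,.02):
    k=(q[:,0]>=lo)&(q[:,0]<lo+.02)
    if k.sum()>3: print(round(lo,2),k.sum(),q[k,1].min().round(3),q[k,1].max().round(3),np.percentile(q[k,2],[5,50,95]).round(4))
E
```

```text
grasp pt [0.4673 0.2593 0.0451] h ang 44.68 F [ 0.2 -0.2 -1.6] grip 29.999205735657597
-0.06 535 -0.048 0.036 [0.2762 0.3953 0.4476]
-0.04 681 -0.06 0.045 [0.0114 0.1529 0.382 ]
-0.02 664 -0.06 0.058 [0.0957 0.3228 0.3807]
0.0 747 -0.06 0.06 [0.1207 0.3234 0.3773]
0.02 359 -0.059 0.051 [0.2997 0.3207 0.3522]
0.04 92 -0.002 0.039 [0.3006 0.3126 0.3293]
0.08 6 -0.049 -0.046 [-0.0084 -0.0055 -0.0043]
0.1 10 -0.049 -0.037 [-0.0115 -0.0078 -0.0033]
0.12 87 -0.041 0.01 [-0.0219 -0.015  -0.0064]
0.14 41 -0.019 0.019 [-0.0175 -0.0111 -0.0062]
```

Lifted and level, at 1.6 N. The tool can only yaw, so I'll tip the scoop by rolling its round handle in the grip. The trailing edge of its foot goes on a spring clip, with the cup outside the jar, and I take it to just under the ball release angle. Then I carry it over the jar and pour.

send_rows:
  plan:
    - [255,0,0,-0.02,0]
    - [255,0,0,-0.035,0]
    - [255,0,0,-0.035,0.0942]
    - [255,0,0,-0.005,0.0942]
    - [255,0,0,0,0.0942]
    - [255,0.007,-0.0108,0,0]
    - [255,0.014,-0.0215,0,0]
    - [255,0.014,-0.0215,0,0]
    - [255,0.014,-0.0215,0,0]
    - [255,0.014,-0.0215,0,0]
    - [255,0.014,-0.0215,0,0]
    - [255,0.014,-0.0215,0,0]
    - [255,0.014,-0.0215,0,0]
    - [255,0.014,-0.0215,0,0]
    - [255,0.014,-0.0215,0,0]
    - [255,0.007,-0.0108,0,0]
    - [255,0,0,0,0]

```text
time_s: 5.2
position: [0.4458, 0.0005, 0.1338]
tcp_rot: [[-0.88, -0.476, -0.001], [-0.476, 0.88, -0.001], [0.002, 0.0, -1.0]]
force: [1.0, 0.2, -1.7]
opening: 0.126
grasp_force: 30.0
```

```bash
cat >> h.py <<'E'
J=np.array([.5645,-.0195]);a=np.radians(28.5);H=np.array([np.cos(a),np.sin(a)]);E_=np.array([-H[1],H[0]])
def where():
    s=read_state();R=np.array(s['tcp_rot']);g=np.array(s['position'])-.005*R[:,2]
    h=-R[:2,0];C=g[:2]+.092*h-J
    print('h ang',np.degrees(np.arctan2(h[1],h[0])).round(2),'cup rel jar along H,E mm',(C@H*1e3).round(1),(C@E_*1e3).round(1),'pivot z',(g[2]*1e3).round(1),'F',np.round(s['force'],1),'t',s['time_s'])
    return g,R
def cupview(n='top',zlo=.05):
    g,R=where();h=-R[:,0];u=R[:,1];p,P=cloud(n)
    D=P-g;Q=np.stack([D@h,D@u,D[...,2]],-1)*1e3
    m=(Q[...,0]>20)&(Q[...,0]<150)&(abs(Q[...,1])<75)&(Q[...,2]<60)&(P[...,2]>zlo)
    return p,P,Q,m
E
python3 - <<'E'
from h import *
p,P,Q,m=cupview('top',.088);q=Q[m];print(m.sum())
# rim circle + height plane of outermost points
for lo in range(30,150,15):
    k=(q[:,0]>=lo)&(q[:,0]<lo+15)
    if k.sum()>3: print(lo,k.sum(),q[k,1].min().round(),q[k,1].max().round(),np.percentile(q[k,2],[5,50,95]).round(1))
p2,_=capture('side');cv2.imwrite('pics/s2.png',cv2.resize(p2[100:310,120:400],None,fx=2.4,fy=2.4,interpolation=cv2.INTER_CUBIC))
E
```

```text
h ang 28.4 cup rel jar along H,E mm -2.8 74.0 pivot z 138.8 F [ 1.   0.2 -1.7] t 5.2
466
75 30 -48.0 -34.0 [-24.7 -16.3  -9.4]
90 76 -49.0 -16.0 [-37.5 -25.  -12.8]
105 111 -48.0 45.0 [-37.  -25.8 -13.3]
120 159 -42.0 40.0 [-36.  -24.8 -15.7]
135 89 -73.0 27.0 [-26.2 -19.  -14.6]
```

View pics/s2.png

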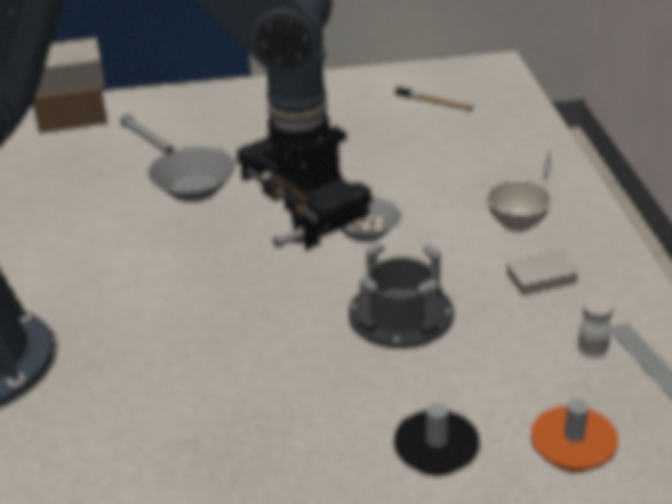

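The side view shows the scoop held with its balls, the cup just left of the jar and about 5° nose-down. I'll roll it stepwise.

send_rows:
  plan:
    - [255,0,0.001,0.006,0]
    - [255,0,0,0.005,0]
    - [255,0,0.003,0.0025,0]
    - [255,0,0.003,0.0025,0]
    - [255,0,0.003,0.003,0]
    - [255,0,0.003,0.003,0]
    - [255,0,0.003,0.003,0]
    - [255,0,0.003,0.003,0]
    - [255,0,0,0,0]

```text
time_s: 6.05
position: [0.4363, 0.0209, 0.1056]
tcp_rot: [[-0.879, -0.478, -0.003], [-0.478, 0.879, 0.001], [0.002, 0.002, -1.0]]
force: [-0.8, -0.0, -2.3]
opening: 0.121
grasp_force: 30.1
```

Run:
```python
from h import *
p,P,Q,m=cupview('top',.06);q=Q[m]
for lo in range(60,150,15):
    k=(q[:,0]>=lo)&(q[:,0]<lo+15)
    if k.sum()>3: print(lo,k.sum(),q[k,1].min().round(),q[k,1].max().round(),np.percentile(q[k,2],[2,50,98]).round(1))
# plane fit of rim: for azimuth bins the outermost points
k=(q[:,0]>100)&(q[:,1]<25);
import json
for lo in range(-75,75,10):
    kk=(q[:,1]>=lo)&(q[:,1]<lo+10)&(q[:,0]>70)
    if kk.sum()>3: print('u',lo,kk.sum(),np.percentile(q[kk,2],[2,50,98]).round(1))
```

```text
h ang 28.53 cup rel jar along H,E mm -1.4 96.7 pivot z 110.6 F [-0.8 -0.  -2.3] t 6.05
60 21 -69.0 -35.0 [-49.2 -42.5  -5.3]
75 61 -58.0 -23.0 [-47.1 -22.9  -8.1]
90 107 -56.0 -5.0 [-47.4 -25.4  -9.4]
105 142 -62.0 9.0 [-46.6 -25.5 -11.7]
120 182 -74.0 42.0 [-45.9 -25.6 -12.4]
135 82 -25.0 29.0 [-24.7 -18.  -13.1]
u -75 7 [-48.4 -45.8 -45.2]
u -65 22 [-47.9 -44.8 -41.8]
u -55 37 [-48.  -18.2  -8.4]
u -45 93 [-24.8 -16.9  -7.9]
u -35 94 [-37.  -26.3 -14.9]
u -25 87 [-39.9 -25.6 -15. ]
u -15 82 [-40.3 -24.9 -15.9]
u -5 69 [-39.3 -26.1 -13.8]
u 5 47 [-36.3 -24.  -14.5]
u 15 24 [-27.8 -19.3 -13.6]
u 25 16 [-21.  -16.2 -13.5]
u 35 6 [-16.4 -13.8 -11.1]
```

Barely any roll, so the foot slid off the nose's outer side. I'll back up and start contact further in, lowering before moving out.

send_rows:
  plan:
    - [255,0,0,-0.02,0]
    - [255,0,-0.012,-0.002,0]
    - [255,0,-0.014,0,0]
    - [255,0,0,0,0]
    - [255,0,0,0.003,0]
    - [255,0,0,0.003,0]
    - [255,0,0,0.003,0]
    - [255,0,0,0,0]

```text
time_s: 6.77
position: [0.4498, -0.0027, 0.1186]
tcp_rot: [[-0.879, -0.476, -0.0], [-0.476, 0.879, 0.0], [0.0, 0.0, -1.0]]
force: [-0.1, -0.7, 1.7]
opening: 0.128
grasp_force: 30.0
```

Run:
```python
from h import *
where()
```

```text
h ang 28.46 cup rel jar along H,E mm -0.8 69.4 pivot z 123.6 F [-0.1 -0.7  1.7] t 6.7667
```

send_rows:
  plan:
    - [255,0,0.001,0.002,0]
    - [255,0,0.002,0.002,0]
    - [255,0,0.002,0.002,0]
    - [255,0,0.002,0.002,0]
    - [255,0,0,0,0]

```text
time_s: 7.18
position: [0.4464, 0.0038, 0.111]
tcp_rot: [[-0.879, -0.477, -0.0], [-0.477, 0.879, 0.0], [-0.0, 0.0, -1.0]]
force: [0.3, -0.4, 2.9]
opening: 0.129
grasp_force: 30.0
```

```bash
cat >> h.py <<'E'
def roll(zlo=.05):
    p,P,Q,m=cupview('top',zlo);q=Q[m]
    k=(q[:,0]>60)&(q[:,0]<150)
    for lo in range(-65,65,10):
        kk=k&(q[:,1]>=lo)&(q[:,1]<lo+10)
        if kk.sum()>3: print('u',lo,kk.sum(),'a',np.percentile(q[kk,0],[2,98]).round(),'z',np.percentile(q[kk,2],[2,50,98]).round(1))
E
python3 - <<'E'
from h import *
roll(.088)
E
```

```text
h ang 28.5 cup rel jar along H,E mm -0.6 76.8 pivot z 116.0 F [ 0.3 -0.4  2.9] t 7.1833
u -55 30 a [ 80. 117.] z [-1.6  2.   5.7]
u -45 99 a [ 73. 128.] z [-16.3  -5.1   3.5]
u -35 94 a [ 83. 137.] z [-27.5 -15.8   2.2]
u -25 81 a [ 97. 142.] z [-26.8 -14.1  -0.2]
u -15 73 a [103. 144.] z [-22.5 -13.7   0.9]
u -5 52 a [113. 145.] z [-25.2 -15.9  -1.4]
u 5 35 a [126. 145.] z [-24.2 -10.4  -3.4]
u 15 26 a [127. 141.] z [-18.3 -11.3  -5.8]
u 25 20 a [122. 136.] z [-13.7  -9.7  -7.3]
u 35 13 a [114. 126.] z [-14.3 -12.2  -9. ]
```

It's rolling, now about 8°. Continuing.

send_rows:
  plan:
    - [255,0,0.0026,0.002,0]
    - [255,0,0.0026,0.002,0]
    - [255,0,0.0026,0.0025,0]
    - [255,0,0.0026,0.0027,0]
    - [255,0,0.0024,0.003,0]
    - [255,0,0,0,0]

```text
time_s: 7.73
position: [0.4392, 0.0154, 0.0983]
tcp_rot: [[-0.879, -0.478, -0.003], [-0.478, 0.879, 0.001], [0.002, 0.002, -1.0]]
force: [-0.4, 0.9, 2.6]
opening: 0.122
grasp_force: 30.0
```

Run:
```python
from h import *
roll(.06)
```

```text
h ang 28.52 cup rel jar along H,E mm -1.5 90.5 pivot z 103.3 F [-0.4  0.9  2.6] t 7.7333
u -65 15 a [ 61. 129.] z [-42.3 -38.6 -34. ]
u -55 33 a [ 69. 119.] z [-42.3 -37.7  17.7]
u -45 91 a [ 71. 123.] z [-7.2  9.4 18.5]
u -35 103 a [ 77. 135.] z [-20.4  -9.5  14.3]
u -25 97 a [ 89. 140.] z [-22.4  -8.2  12.9]
u -15 83 a [ 97. 144.] z [-20.   -7.2   8.1]
u -5 74 a [104. 145.] z [-26.4 -12.    5.8]
u 5 47 a [118. 145.] z [-20.3  -9.7   2.5]
u 15 29 a [127. 143.] z [-16.6  -7.3  -2.1]
u 25 19 a [126. 136.] z [-15.7  -9.6  -2.8]
u 35 8 a [119. 126.] z [-13.1 -10.4  -8.3]
```

send_rows:
  plan:
    - [255,0,0.0005,0.003,0]
    - [255,0,0.001,0.003,0]
    - [255,0,0.0015,0.003,0]
    - [255,0,0.001,0.003,0]
    - [255,0,0,0,0]

```text
time_s: 8.2
position: [0.4381, 0.0184, 0.0864]
tcp_rot: [[-0.879, -0.477, -0.001], [-0.477, 0.879, 0.0], [0.001, 0.001, -1.0]]
force: [-1.5, 1.7, 1.4]
opening: 0.128
grasp_force: 30.1
```

Run:
```python
from h import *
roll(.055)
```

```text
h ang 28.5 cup rel jar along H,E mm -1.0 93.6 pivot z 91.4 F [-1.5  1.7  1.4] t 8.2
u -65 22 a [ 61. 126.] z [-32.  -26.5 -21.8]
u -55 36 a [ 74. 116.] z [-30.6 -26.6  -7.4]
u -45 65 a [ 71. 117.] z [-9.4 21.1 33.3]
u -35 104 a [ 72. 130.] z [-10.6   0.6  28. ]
u -25 100 a [ 85. 137.] z [-16.1  -2.9  21.5]
u -15 90 a [ 94. 142.] z [-16.7   0.5  18.7]
u -5 78 a [101. 144.] z [-20.7  -4.4  14.2]
u 5 55 a [112. 145.] z [-18.5  -5.8   8.9]
u 15 34 a [124. 142.] z [-13.4  -5.1   4.4]
u 25 21 a [124. 138.] z [-11.7  -6.5  -0.2]
u 35 5 a [120. 126.] z [-12.  -10.8  -9.3]
```

Run:
```python
from h import *
g,R=where();h=-R[:,0];u=R[:,1]
for n in('wrist','side'):
    p,P=cloud(n);D=P-g;Q=np.stack([D@h,D@u,D[...,2]],-1)*1e3
    for lo in range(-50,-10,8):
        m=(Q[...,0]>lo)&(Q[...,0]<lo+8)&(abs(Q[...,1])<14)&(Q[...,2]<45)&(Q[...,2]>-40)
        q=Q[m]
        if len(q)>3: print(n,lo,len(q),q[:,1].min().round(1),q[:,1].max().round(1),np.percentile(q[:,2],[2,50,98]).round(1))
    cv2.imwrite(f'pics/{n}3.png',p)
p=cv2.imread('pics/side3.png')[130:290,180:360];q=cv2.imread('pics/wrist3.png')
cv2.imwrite('pics/c3.png',np.hstack([cv2.resize(p,(450,400),interpolation=cv2.INTER_CUBIC),cv2.resize(q,(350,262))[:262].repeat(1,0) if 0 else cv2.copyMakeBorder(cv2.resize(q,(350,262)),0,138,0,0,0)]))
```

```text
h ang 28.5 cup rel jar along H,E mm -1.0 93.6 pivot z 91.6 F [-2.   1.2  1.6] t 8.25
wrist -50 608 -8.7 7.1 [-10.9   1.8   4.1]
wrist -42 468 -8.5 5.4 [-2.5  1.3  3.1]
wrist -34 460 -6.5 5.4 [-1.8  2.1  3.9]
wrist -26 439 -6.1 5.9 [-1.   2.9  4.8]
wrist -18 1803 -14.0 14.0 [-17.9   4.1  23.4]
side -50 15 -10.8 6.5 [-10.   -1.9   2.4]
side -42 11 -8.6 1.9 [-7.2  0.1  3.5]
side -34 8 -6.7 0.3 [-3.3  0.   3.5]
side -26 9 -8.6 2.9 [-4.3  2.8  4.7]
side -18 28 -13.9 12.9 [-17.5   3.8  28.2]
```

View pics/c3.png

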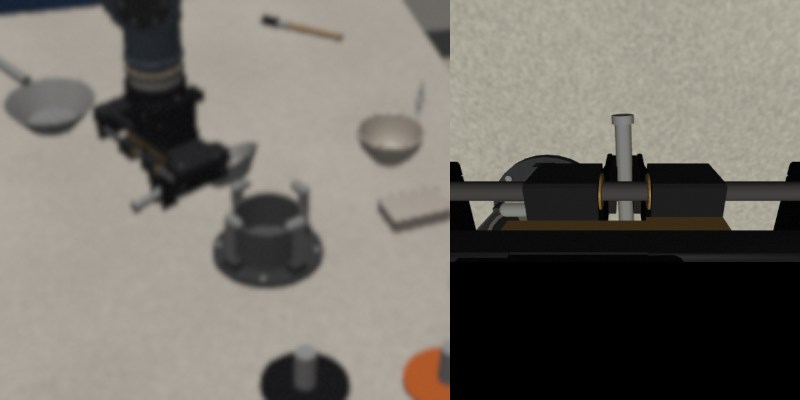

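The wrist view shows the rod still centred between the pads; it has pitched up about 6°, which is harmless. The side view shows the cup tipped away from the jar, resting on the clip. Roll is about 27°, continuing.

send_rows:
  plan:
    - [255,0,0.001,0.003,0]
    - [255,0,0.001,0.003,0]
    - [255,0,0.001,0.003,0]
    - [255,0,0.001,0.002,0]
    - [255,0,0,0,0]

```text
time_s: 8.77
position: [0.4372, 0.0216, 0.0757]
tcp_rot: [[-0.879, -0.477, 0.001], [-0.477, 0.879, -0.0], [-0.001, -0.001, -1.0]]
force: [-1.5, 1.9, 2.6]
opening: 0.126
grasp_force: 30.1
```

```bash
cat >> h.py <<'E'
def rimplane(zlo=.05):
    "fit cup-rim plane on trailing upper rim + front using top & wrist tail; print roll/pitch"
    p,P,Q,m=cupview('top',zlo);q=Q[m];q=q[(q[:,0]>60)&(q[:,0]<150)]
    # highest point per (a) bin = trailing rim ; front-most per u-bin = front rim
    pts=[]
    for lo in range(-48,50,6):
        k=q[(q[:,1]>=lo)&(q[:,1]<lo+6)]
        if len(k)>3:
            t=k[np.argsort(k[:,0]+0.0*k[:,2])[-3:]]
            pts.append(np.median(t,0))
    pts=np.array(pts);print(pts.round(1).tolist())
    A=np.c_[pts[:,:2],np.ones(len(pts))]
    for _ in range(3):
        s=np.linalg.lstsq(A,pts[:,2],rcond=None)[0];r=abs(pts[:,2]-A@s);k=r<max(4,2*np.median(r));A,pts=A[k],pts[k]
    print('roll',np.degrees(np.arctan(-s[1])).round(1),'pitch',np.degrees(np.arctan(s[0])).round(1),'rim ctr z at (92,0)',(s@[92,0,1]).round(1),'n',len(pts))
def tail():
    g,R=where();h=-R[:,0];u=R[:,1];p,P=cloud('wrist');D=P-g;Q=np.stack([D@h,D@u,D[...,2]],-1)*1e3
    a=[];
    for lo in range(-42,-22,4):
        m=(Q[...,0]>lo)&(Q[...,0]<lo+4)&(abs(Q[...,1])<12)&(abs(Q[...,2])<40)
        if m.sum()>5:a.append((lo+2,np.percentile(Q[m][:,2],95)-6))
    s=np.polyfit(*np.array(a).T,1);print('rod pitch',np.degrees(np.arctan(s[0])).round(1),'axis z at grip',s[1].round(1))
E
python3 - <<'E'
from h import *
roll(.045);rimplane(.045);tail()
E
```

```text
h ang 28.47 cup rel jar along H,E mm -0.3 96.8 pivot z 80.7 F [-1.5  1.9  2.6] t 8.7667
u -65 34 a [ 62. 121.] z [-33.6 -15.9 -11.7]
u -55 38 a [ 78. 104.] z [-22.5   0.1   5.9]
u -45 56 a [ 74. 110.] z [-0.4 22.4 43.4]
u -35 102 a [ 69. 125.] z [-3.8  5.8 41.2]
u -25 103 a [ 82. 135.] z [-10.4  -2.   33.2]
u -15 94 a [ 90. 141.] z [-13.    4.9  29.3]
u -5 84 a [ 98. 144.] z [-15.7  -0.8  22. ]
u 5 63 a [108. 144.] z [-17.   -3.5  16.3]
u 15 35 a [122. 141.] z [-12.5  -2.7   7.9]
u 25 18 a [122. 134.] z [-9.9 -4.8  0.9]
h ang 28.47 cup rel jar along H,E mm -0.3 96.8 pivot z 80.9 F [-0.5  1.3  1.5] t 8.8167
[[105.6, -44.8, 0.4], [108.7, -36.6, 41.5], [119.6, -31.8, 40.5], [128.2, -24.9, 34.2], [134.6, -19.6, 30.9], [138.0, -13.3, 28.8], [141.4, -8.2, 25.6], [142.1, -2.7, 22.8], [143.7, 2.7, 21.0], [144.0, 7.4, 15.0], [142.5, 14.2, 7.0], [139.2, 21.0, 3.8], [134.7, 28.1, -1.2], [128.6, 31.8, -4.0]]
roll 34.5 pitch 14.5 rim ctr z at (92,0) 7.5 n 10
h ang 28.48 cup rel jar along H,E mm -0.4 96.8 pivot z 81.0 F [-0.7  1.1  1.2] t 8.8667
rod pitch 9.3 axis z at grip 1.2
```

send_rows:
  plan:
    - [255,0,0.0005,0.003,0]
    - [255,0,0.0005,0.003,0]
    - [255,0,0.0005,0.003,0]
    - [255,0,0.0005,0.002,0]
    - [255,0,0,0,0]

```text
time_s: 9.33
position: [0.4352, 0.0236, 0.0645]
tcp_rot: [[-0.879, -0.477, -0.001], [-0.477, 0.879, 0.0], [0.001, 0.001, -1.0]]
force: [-0.4, 2.3, 1.5]
opening: 0.123
grasp_force: 30.4
```

Run:
```python
from h import *
rimplane(.035);tail()
```

```text
h ang 28.49 cup rel jar along H,E mm -1.0 99.5 pivot z 69.5 F [-0.4  2.3  1.5] t 9.3333
[[104.6, -46.1, 15.5], [103.2, -40.7, 12.6], [113.3, -30.8, 17.2], [123.0, -25.0, 47.0], [130.7, -18.9, 42.5], [134.8, -13.6, 39.7], [140.4, -7.2, 32.3], [141.6, -3.0, 33.5], [144.1, 2.5, 27.3], [143.1, 9.3, 18.8], [141.4, 14.0, 13.5], [138.1, 20.9, 5.8], [131.6, 26.0, 0.3]]
roll 38.4 pitch 51.6 rim ctr z at (92,0) -34.0 n 10
h ang 28.5 cup rel jar along H,E mm -1.1 99.5 pivot z 69.7 F [0.1 2.4 1. ] t 9.3833
rod pitch 12.1 axis z at grip 1.7
```

send_rows:
  plan:
    - [255,0,0.0005,0.0025,0]
    - [255,0,0.0005,0.0025,0]
    - [255,0,0,0,0]

```text
time_s: 9.68
position: [0.4347, 0.0244, 0.0596]
tcp_rot: [[-0.879, -0.477, -0.001], [-0.477, 0.879, 0.0], [0.001, 0.001, -1.0]]
force: [-1.5, 1.7, 1.6]
opening: 0.128
grasp_force: 30.4
```

Run:
```python
from h import *
rimplane(.03);tail()
p,_=capture('side');t,_=capture('top');cv2.imwrite('pics/c4.png',np.hstack([cv2.resize(p[150:260,200:330],(473,400),interpolation=cv2.INTER_CUBIC),cv2.resize(t[150:250,220:300],(320,400),interpolation=cv2.INTER_CUBIC)]))
```

```text
h ang 28.49 cup rel jar along H,E mm -1.1 100.5 pivot z 64.6 F [-1.5  1.7  1.6] t 9.6833
[[104.6, -44.9, 20.8], [106.0, -38.1, 22.2], [110.2, -33.0, 42.1], [121.1, -24.8, 29.1], [128.6, -18.7, 51.5], [133.0, -12.4, 40.9], [137.6, -7.0, 34.0], [141.5, -1.8, 31.3], [142.6, 3.8, 26.3], [143.9, 10.6, 20.0], [140.2, 15.2, 17.0], [137.6, 19.9, 9.9], [129.8, 25.1, 1.3]]
roll 36.6 pitch 44.5 rim ctr z at (92,0) -18.7 n 8
h ang 28.49 cup rel jar along H,E mm -1.1 100.5 pivot z 64.8 F [-0.8  2.1 -0.1] t 9.7333
rod pitch 12.7 axis z at grip 1.6
```

View pics/c4.png

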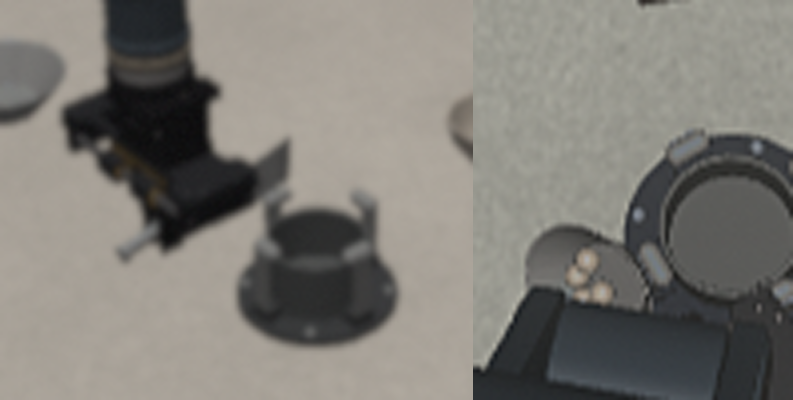

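The left side view shows the cup tipped beside the clip, and the right top view shows the balls still in the cup near (590,270). Total tilt is about 48°. Now I raise it and cross gently to the far side of the jar with a slow ramp, so nothing spills.

send_rows:
  plan:
    - [255,0,0,-0.01,0]
    - [255,0,0,-0.02,0]
    - [255,0,0,-0.015,0]
    - [255,0,0,-0.005,0]
    - [255,0,-0.0015,0,0]
    - [255,-0.001,-0.003,0,0]
    - [255,-0.001,-0.0045,0,0]
    - [255,-0.001,-0.006,0,0]
    - [255,-0.001,-0.0075,0,0]
    - [255,-0.001,-0.009,0,0]
    - [255,-0.001,-0.0105,0,0]
    - [255,-0.001,-0.012,0,0]
    - [255,-0.001,-0.0135,0,0]
    - [255,-0.001,-0.015,0,0]
    - [255,-0.001,-0.0165,0,0]
    - [255,-0.001,-0.018,0,0]
    - [255,-0.001,-0.0195,0,0]
    - [255,0,-0.02,0,0]
    - [255,0,-0.009,0,0]
    - [255,0,0,0,0]

```text
time_s: 11.55
position: [0.5276, -0.119, 0.1104]
tcp_rot: [[-0.88, -0.474, 0.005], [-0.474, 0.88, -0.003], [-0.003, -0.005, -1.0]]
force: [0.4, -0.9, -1.6]
opening: 0.123
grasp_force: 30.1
```

Run:
```python
from h import *
rimplane(.088);tail()
t,_=capture('top');cv2.imwrite('pics/t5.png',cv2.resize(t[150:260,220:360],None,fx=4,fy=4,interpolation=cv2.INTER_CUBIC))
```

```text
h ang 28.3 cup rel jar along H,E mm 12.1 -70.2 pivot z 115.4 F [ 0.4 -0.9 -1.6] t 11.55
[[125.7, -31.1, 30.2], [134.1, -25.3, 27.9], [137.8, -19.5, 22.6], [141.8, -13.1, 16.7], [144.0, -8.4, 13.3], [145.3, -3.4, 8.5], [145.3, 2.3, 1.7], [143.2, 8.2, -4.9], [138.7, 13.6, -8.7], [131.7, 20.5, -11.2], [127.2, 25.9, -16.5], [108.7, 30.8, -23.3]]
roll 41.2 pitch 0.7 rim ctr z at (92,0) 4.2 n 12
h ang 28.33 cup rel jar along H,E mm 11.6 -67.9 pivot z 115.3 F [ 0.1 -0.8 -0.7] t 11.6
rod pitch 5.2 axis z at grip 1.4
```

View pics/t5.png

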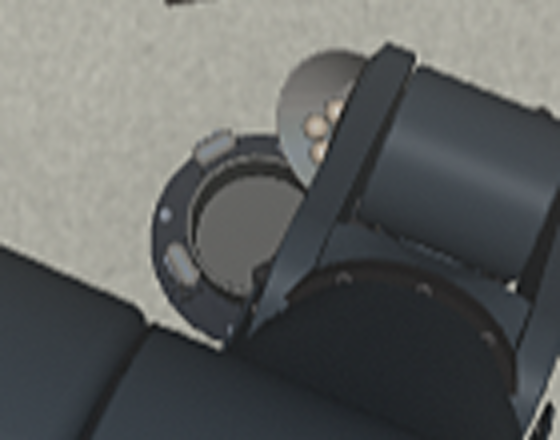

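All five balls are still in the cup; three are visible near (320,130) and the rest are hidden by the gripper. The weight reads 1.6 N. Roll is about 42°. I'll raise it clear of the near clip, back off gently, then run towards the jar and stop short so the balls roll out.

send_rows:
  plan:
    - [255,0,0,-0.008,0]
    - [255,0,0,-0.007,0]
    - [255,0,-0.004,0,0]
    - [255,0,-0.008,0,0]
    - [255,0,-0.012,0,0]
    - [255,0,-0.016,0,0]
    - [255,0,-0.014,0,0]
    - [255,0,-0.008,0,0]
    - [255,0,0,0,0]
    - [255,0,0,0,0]
    - [255,0,0.015,0,0]
    - [255,0,0.03,0,0]
    - [255,0,0.027,0,0]
    - [255,0,0,0,0]
    - [255,0,0,0,0]
    - [255,0,0,0,0]

```text
time_s: 13.03
position: [0.5203, -0.1065, 0.1253]
tcp_rot: [[-0.879, -0.478, 0.001], [-0.478, 0.879, -0.0], [-0.001, -0.001, -1.0]]
force: [0.4, 0.7, -1.9]
opening: 0.127
grasp_force: 30.1
```

Run:
```python
from h import *
rimplane(.092);tail()
t,_=capture('top');s,_=capture('side');cv2.imwrite('pics/t6.png',np.hstack([cv2.resize(t[140:260,220:360],(467,400),interpolation=cv2.INTER_CUBIC),cv2.resize(s[150:270,240:340],(333,400),interpolation=cv2.INTER_CUBIC)]))
```

```text
h ang 28.53 cup rel jar along H,E mm 11.6 -55.3 pivot z 130.3 F [ 0.4  0.7 -1.9] t 13.0333
[[133.3, -25.5, 23.3], [138.4, -19.1, 17.0], [140.9, -14.3, 16.3], [143.7, -8.3, 6.5], [145.9, -1.9, 4.5], [143.3, 2.2, 2.9], [144.2, 7.8, -7.4], [140.2, 14.1, -10.6], [134.4, 20.5, -17.7], [127.4, 25.2, -19.7], [113.0, 31.2, -29.0], [88.2, 45.2, -37.0], [87.0, 49.9, -36.0]]
roll 40.8 pitch -3.0 rim ctr z at (92,0) 4.1 n 12
h ang 28.49 cup rel jar along H,E mm 11.8 -56.1 pivot z 130.3 F [ 0.3 -0.3 -2.6] t 13.0833
rod pitch 2.6 axis z at grip 1.1
```

View pics/t6.png

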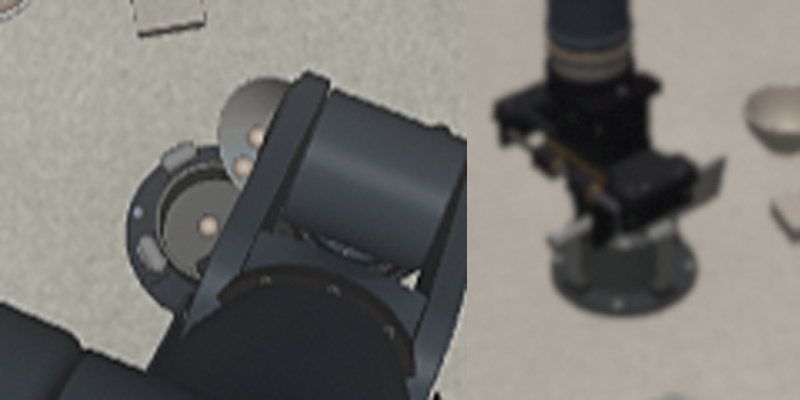

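The top view shows one ball in the jar at (207,226) and at least two still in the cup at (258,135) and (243,167). It works, so I'll repeat a bit faster.

send_rows:
  plan:
    - [255,0,-0.006,0,0]
    - [255,0,-0.012,0,0]
    - [255,0,-0.018,0,0]
    - [255,0,-0.02,0,0]
    - [255,0,-0.014,0,0]
    - [255,0,-0.005,0,0]
    - [255,0,0,0,0]
    - [255,0,0,0,0]
    - [255,0,0.035,0,0]
    - [255,0,0.04,0,0]
    - [255,0,0,0,0]
    - [255,0,0,0,0]
    - [255,0,0,0,0]

```text
time_s: 14.32
position: [0.5199, -0.1059, 0.1254]
tcp_rot: [[-0.878, -0.478, 0.001], [-0.478, 0.878, -0.0], [-0.0, -0.0, -1.0]]
force: [-0.4, -0.1, -1.7]
opening: 0.129
grasp_force: 30.0
```

```bash
cat >> h.py <<'E'
def balls(n='top',save=None):
    p,P=cloud(n)
    if save: cv2.imwrite(save,p)
    hsv=cv2.cvtColor(p,cv2.COLOR_BGR2HSV).astype(int)
    b=p.astype(int);bright=b[...,2]>150
    warm=(b[...,2]-b[...,0]>12)
    r=np.hypot(P[...,0]-J[0],P[...,1]-J[1])
    m=((bright&warm)&(r<.2)).astype(np.uint8)
    k,lab,st,ce=cv2.connectedComponentsWithStats(m)
    for i in range(1,k):
        if st[i,4]>=4:
            q=np.nanmedian(P[lab==i],0);print(n,'blob px',ce[i].round(),st[i,4],'xyz',q.round(3),'r',np.hypot(*(q[:2]-J)).round(3))
E
python3 - <<'E'
from h import *
where();balls('top');balls('side')
p,_=capture('top');print(p[217:219,281:284].tolist())
E
```

```text
h ang 28.57 cup rel jar along H,E mm 11.6 -54.6 pivot z 130.4 F [-0.4 -0.1 -1.7] t 14.3167
top blob px [268. 146.] 4 xyz [0.736 0.021 0.024] r 0.177
top blob px [288. 190.] 16 xyz [ 0.594 -0.03   0.118] r 0.032
top blob px [281. 198.] 17 xyz [ 0.581 -0.012  0.08 ] r 0.018
top blob px [278. 208.] 14 xyz [ 0.562 -0.003  0.04 ] r 0.016
top blob px [282. 209.] 7 xyz [ 0.562 -0.013  0.028] r 0.006
top blob px [272. 210.] 16 xyz [0.56  0.014 0.027] r 0.034
side blob px [287. 241.] 5427 xyz [ 0.53  -0.078 -0.   ] r 0.068
[[[55, 56, 56], [39, 39, 38], [78, 71, 64]], [[50, 50, 50], [65, 61, 55], [84, 77, 70]]]
```

send_rows:
  plan:
    - [255,0,0,0,0]
    - [255,0,0,0,0]
    - [255,0,0,0,0]

```text
time_s: 14.72
position: [0.5202, -0.1072, 0.125]
tcp_rot: [[-0.879, -0.476, 0.0], [-0.476, 0.879, -0.0], [-0.0, -0.0, -1.0]]
force: [0.4, -0.4, -1.2]
opening: 0.126
grasp_force: 30.0
```

Run:
```python
from h import *
balls('top')
```

```text
top blob px [262. 148.] 4 xyz [0.73  0.035 0.024] r 0.174
top blob px [276. 204.] 14 xyz [0.578 0.002 0.028] r 0.025
top blob px [281. 208.] 14 xyz [ 0.564 -0.011  0.026] r 0.009
top blob px [272. 212.] 15 xyz [0.556 0.013 0.027] r 0.033
```

send_rows:
  plan:
    - [255,0,-0.006,0,0]
    - [255,0,-0.012,0,0]
    - [255,0,-0.018,0,0]
    - [255,0,-0.02,0,0]
    - [255,0,-0.014,0,0]
    - [255,0,-0.005,0,0]
    - [255,0,0,0,0]
    - [255,0,0,0,0]

```text
time_s: 15.43
position: [0.5553, -0.1727, 0.1247]
tcp_rot: [[-0.879, -0.476, -0.001], [-0.476, 0.879, 0.001], [0.001, 0.001, -1.0]]
force: [0.1, 0.2, -1.6]
opening: 0.124
grasp_force: 30.0
```

Run:
```python
from h import *
balls('top','pics/t7.png');rimplane(.09);tail()
```

```text
top blob px [262. 144.] 4 xyz [0.74  0.035 0.024] r 0.184
top blob px [268. 146.] 6 xyz [0.735 0.021 0.022] r 0.175
top blob px [276. 145.] 5 xyz [ 0.736 -0.001  0.024] r 0.172
top blob px [262. 148.] 4 xyz [0.73  0.035 0.023] r 0.174
top blob px [328. 173.] 21 xyz [ 0.634 -0.129  0.113] r 0.13
top blob px [276. 204.] 14 xyz [0.577 0.002 0.028] r 0.025
top blob px [281. 208.] 14 xyz [ 0.564 -0.011  0.027] r 0.009
h ang 28.47 cup rel jar along H,E mm 10.8 -129.6 pivot z 129.7 F [-0.2  0.6 -1.3] t 15.4833
[[112.7, -36.3, 26.8], [125.7, -30.9, 28.8], [133.8, -25.4, 24.5], [138.5, -19.4, 17.5], [141.6, -14.2, 17.6], [144.3, -7.2, 8.6], [145.4, -4.7, 5.2], [144.7, 2.9, -1.3], [143.0, 8.0, -9.6], [140.1, 13.6, -11.8], [135.5, 19.0, -12.5], [129.3, 25.1, -20.9], [112.3, 31.6, -23.7]]
roll 40.9 pitch -3.6 rim ctr z at (92,0) 4.5 n 10
h ang 28.5 cup rel jar along H,E mm 10.9 -129.2 pivot z 129.8 F [-0.3  0.8 -2. ] t 15.5333
rod pitch 3.1 axis z at grip 1.2
```

At least three balls are in the jar and at least one is still in the cup. Another shake.

send_rows:
  plan:
    - [255,0,0.035,0,0]
    - [255,0,0.041,0,0]
    - [255,0,0,0,0]
    - [255,0,0,0,0]
    - [255,0,0,0,0]
    - [255,0,0,0,0]
    - [255,0,0,0,0]
    - [255,0,0,0,0]
    - [255,0,-0.006,0,0]
    - [255,0,-0.012,0,0]
    - [255,0,-0.018,0,0]
    - [255,0,-0.02,0,0]
    - [255,0,-0.014,0,0]
    - [255,0,-0.005,0,0]
    - [255,0,0,0,0]
    - [255,0,0,0,0]

```text
time_s: 16.92
position: [0.5548, -0.172, 0.1247]
tcp_rot: [[-0.879, -0.476, -0.001], [-0.476, 0.879, 0.001], [0.001, 0.001, -1.0]]
force: [-0.3, -0.0, -1.3]
opening: 0.128
grasp_force: 30.0
```

Run:
```python
from h import *
where();balls('top','pics/t8.png')
p,P=cloud('side');d=P
# jar inside view from side: warm test vs local
s=p.astype(int);w=(s[...,2]-s[...,0])
r=np.hypot(P[...,0]-J[0],P[...,1]-J[1]);m=(r<.04)&(P[...,2]>.012)&(P[...,2]<.06)
print('side jar interior px',m.sum(),np.percentile(s[m].sum(1)/3,[5,50,95]) if m.sum() else '')
mm=(m&(s.sum(2)/3>130)).astype(np.uint8);k,l,st,ce=cv2.connectedComponentsWithStats(mm)
for i in range(1,k): print(ce[i].round(),st[i,4],np.nanmedian(P[l==i],0).round(3))
```

```text
h ang 28.42 cup rel jar along H,E mm 10.7 -129.5 pivot z 129.7 F [-0.3 -0.  -1.3] t 16.9167
top blob px [278. 136.] 4 xyz [ 0.762 -0.006  0.024] r 0.198
top blob px [267. 140.] 12 xyz [0.752 0.022 0.022] r 0.192
top blob px [272. 141.] 6 xyz [0.747 0.009 0.022] r 0.185
top blob px [261. 142.] 4 xyz [0.746 0.04  0.022] r 0.191
top blob px [262. 145.] 4 xyz [0.739 0.035 0.021] r 0.183
top blob px [276. 204.] 14 xyz [0.578 0.002 0.028] r 0.025
top blob px [281. 208.] 14 xyz [ 0.564 -0.011  0.027] r 0.009
top blob px [289. 220.] 4 xyz [ 0.533 -0.031  0.025] r 0.034
side jar interior px 24 [ 77.01666667 105.16666667 143.86666667]
[282. 220.] 4 [0.555 0.011 0.026]
```

send_rows:
  plan:
    - [255,0.003,-0.006,0,0]
    - [255,0.006,-0.011,0,0]
    - [255,0.009,-0.017,0,0]
    - [255,0.011,-0.02,0,0]
    - [255,0.011,-0.02,0,0]
    - [255,0.009,-0.017,0,0]
    - [255,0.006,-0.011,0,0]
    - [255,0,0,0,0]

```text
time_s: 17.68
position: [0.5558, -0.2914, 0.1253]
tcp_rot: [[-0.88, -0.474, 0.002], [-0.474, 0.88, -0.002], [-0.0, -0.003, -1.0]]
force: [0.3, 0.4, -0.7]
opening: 0.127
grasp_force: 30.0
```

Run:
```python
from h import *
where();balls('top','pics/t9.png')
p=cv2.imread('pics/t9.png');cv2.imwrite('pics/t9c.png',cv2.resize(p[130:260,230:400],None,fx=4.5,fy=4.5,interpolation=cv2.INTER_CUBIC))
```

```text
h ang 28.31 cup rel jar along H,E mm -45.3 -235.1 pivot z 130.3 F [ 0.3  0.4 -0.7] t 17.6833
top blob px [274. 138.] 4 xyz [0.758 0.005 0.025] r 0.195
top blob px [266. 141.] 11 xyz [0.749 0.025 0.023] r 0.189
top blob px [261. 142.] 5 xyz [0.749 0.041 0.022] r 0.194
top blob px [278. 144.] 5 xyz [ 0.74  -0.007  0.02 ] r 0.176
top blob px [268. 146.] 7 xyz [0.735 0.02  0.024] r 0.175
top blob px [262. 148.] 4 xyz [0.73  0.035 0.023] r 0.174
```

View pics/t9c.png

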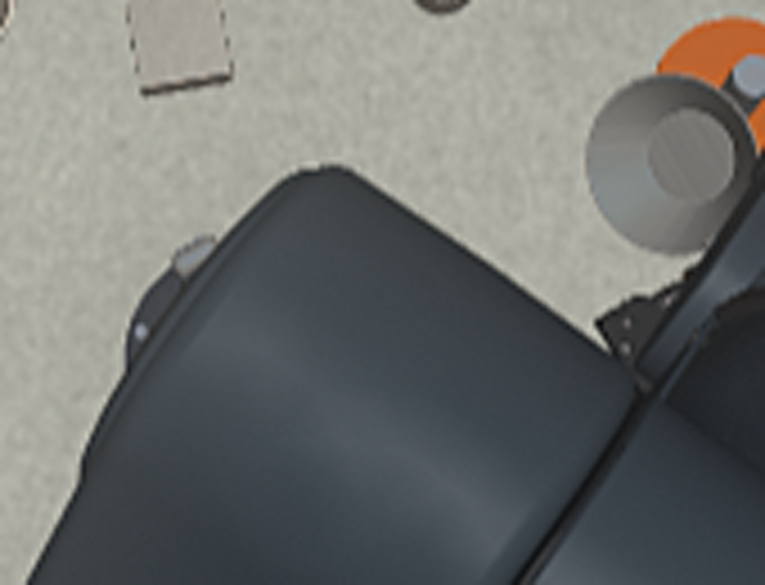

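The top view shows the cup empty, with its whole interior visible at (670,165) and no balls on the bench. Next I roll the cup back upright by lowering its leading side on the -E clip.

send_rows:
  plan:
    - [255,-0.0075,0.025,0,0]
    - [255,-0.0075,0.025,0,0]
    - [255,-0.0075,0.025,0,0]
    - [255,-0.0075,0.025,0,0]
    - [255,-0.0075,0.025,0,0]
    - [255,-0.0075,0.025,0,0]
    - [255,0,0,0,0]
    - [255,0,0,0.006,0]
    - [255,0,0,0.006,0]
    - [255,0,-0.001,0.003,0]
    - [255,0,-0.0025,0.003,0]
    - [255,0,-0.0025,0.003,0]
    - [255,0,-0.0025,0.003,0]
    - [255,0,-0.002,0.003,0]
    - [255,0,-0.002,0.003,0]
    - [255,0,0,0,0]

```text
time_s: 19.07
position: [0.5299, -0.1461, 0.0947]
tcp_rot: [[-0.879, -0.476, 0.001], [-0.476, 0.879, -0.0], [-0.0, -0.0, -1.0]]
force: [0.9, -0.8, 1.7]
opening: 0.122
grasp_force: 30.3
```

Run:
```python
from h import *
balls('top');rimplane(.07);tail()
```

```text
top blob px [276. 204.] 14 xyz [0.578 0.002 0.027] r 0.025
top blob px [281. 208.] 13 xyz [ 0.565 -0.011  0.027] r 0.009
h ang 28.43 cup rel jar along H,E mm 1.2 -94.8 pivot z 99.9 F [ 0.1 -2.1  2.6] t 19.1167
[[115.6, -36.6, 39.2], [124.9, -31.8, 34.3], [132.9, -24.9, 33.7], [137.0, -19.4, 29.4], [140.3, -12.8, 31.3], [143.2, -7.8, 21.9], [143.7, -0.7, 19.2], [143.7, 2.4, 10.7], [143.3, 7.7, 8.1], [139.7, 12.5, 5.6], [136.7, 19.7, -0.5], [128.4, 26.6, -8.4], [116.5, 31.2, -13.1], [103.4, 38.8, -15.6], [102.1, 43.9, -15.5]]
roll 36.7 pitch 6.1 rim ctr z at (92,0) 9.4 n 13
h ang 28.45 cup rel jar along H,E mm 1.2 -94.6 pivot z 100.1 F [-0.2 -1.8  2.2] t 19.1667
rod pitch 9.1 axis z at grip 2.0
```

send_rows:
  plan:
    - [255,0,0.002,0.003,0]
    - [255,0,0,0.003,0]
    - [255,0,0,0.003,0]
    - [255,0,0,0.003,0]
    - [255,0,0,0,0]

```text
time_s: 19.63
position: [0.5291, -0.1444, 0.0827]
tcp_rot: [[-0.879, -0.476, 0.001], [-0.476, 0.879, -0.001], [-0.001, -0.002, -1.0]]
force: [-0.4, -5.1, 1.7]
opening: 0.125
grasp_force: 30.1
```

Run:
```python
from h import *
rimplane(.06);tail()
```

```text
h ang 28.43 cup rel jar along H,E mm 1.3 -93.0 pivot z 87.7 F [-0.4 -5.1  1.7] t 19.6333
[[122.1, -36.5, 46.7], [130.0, -30.4, 42.1], [134.4, -25.5, 41.6], [137.9, -21.0, 41.4], [140.2, -13.9, 33.9], [142.2, -10.1, 34.8], [143.2, -4.1, 27.3], [141.4, 1.8, 22.8], [140.2, 10.4, 19.6], [135.6, 14.3, 14.0], [133.7, 19.6, 12.0], [123.2, 25.7, 5.9], [114.0, 30.8, -1.9], [103.6, 39.2, -3.3], [101.7, 43.6, -4.7], [108.7, 52.5, -22.9]]
roll 33.5 pitch 8.3 rim ctr z at (92,0) 18.3 n 14
h ang 28.43 cup rel jar along H,E mm 1.4 -93.0 pivot z 87.8 F [-0.  -5.2  2.2] t 19.6833
rod pitch 13.8 axis z at grip 1.9
```

Roll is 33° and mostly the pitch is changing now. On its 52 mm foot the scoop rights itself from that tilt, so I'll carry it to free bench on the left, touch down and let go. On the way I'll verify the balls in the jar.

send_rows:
  plan:
    - [255,0,-0.002,-0.02,0]
    - [255,0,0,-0.025,0]
    - [255,-0.0096,0.0346,0,0]
    - [255,-0.0096,0.0346,0,0]
    - [255,-0.0096,0.0346,0,0]
    - [255,-0.0096,0.0346,0,0]
    - [255,-0.0096,0.0346,0,0]
    - [255,-0.0096,0.0346,0,0]
    - [255,-0.0096,0.0346,0,0]
    - [255,-0.0096,0.0346,0,0]
    - [255,-0.0096,0.0346,0,0]
    - [255,-0.0096,0.0346,0,0]
    - [255,0,0,0.02,0]
    - [255,0,0,0.02,0]
    - [255,0,0,0,0]

```text
time_s: 20.98
position: [0.4444, 0.2053, 0.0849]
tcp_rot: [[-0.878, -0.479, -0.01], [-0.479, 0.878, -0.002], [0.009, 0.003, -1.0]]
force: [-1.0, -0.5, -0.9]
opening: 0.123
grasp_force: 30.0
```

Run:
```python
from h import *
balls('top');print('--');rimplane(.04);tail()
```

```text
top blob px [272. 212.] 4 xyz [0.557 0.014 0.027] r 0.034
top blob px [288. 220.] 4 xyz [ 0.532 -0.028  0.027] r 0.034
--
h ang 28.58 cup rel jar along H,E mm 94.6 254.1 pivot z 91.2 F [-0.9  0.9 -1.5] t 21.0333
[[100.2, -43.1, 35.6], [116.1, -37.3, 40.3], [125.9, -30.6, 33.3], [133.1, -24.9, 31.7], [137.1, -20.1, 27.6], [140.8, -13.6, 22.8], [144.0, -9.3, 18.6], [144.1, -1.4, 15.6], [143.7, 3.6, 12.2], [143.1, 7.0, 8.2], [139.7, 13.7, 4.1], [136.2, 18.6, -2.3], [129.4, 26.1, -9.6]]
roll 37.6 pitch 12.1 rim ctr z at (92,0) 2.9 n 13
h ang 28.52 cup rel jar along H,E mm 95.7 253.1 pivot z 92.2 F [ 0.3 -1.7 -0.7] t 21.0833
rod pitch 8.1 axis z at grip 1.8
```

```bash
cat >> h.py <<'E'
def jarballs():
    p,P=cloud('top');r=np.hypot(P[...,0]-J[0],P[...,1]-J[1])
    inn=(r<.042)&(P[...,2]<.06);print('interior px',inn.sum(),'floor',np.nanmedian(P[inn][:,2]).round(4))
    g=p.astype(int).sum(2)/3;m=inn&(P[...,2]>.019);m2=inn&(g>np.median(g[inn])+12)
    for nm,mk in(('depth',m),('bright',m2)):
        k,l,st,ce=cv2.connectedComponentsWithStats(mk.astype(np.uint8),connectivity=4)
        for i in range(1,k):
            if st[i,4]>=5: print(nm,ce[i].round(),st[i,2:5],np.nanmedian(P[l==i],0).round(3),g[l==i].max())
E
python3 - <<'E'
from h import *
jarballs()
E
```

```text
interior px 707 floor 0.0136
depth [276. 203.] [ 6  6 27] [0.578 0.002 0.027] 156.33333333333334
depth [281. 208.] [ 6  6 28] [ 0.565 -0.011  0.027] 157.66666666666666
depth [272. 211.] [ 6  6 29] [0.558 0.013 0.025] 150.66666666666666
depth [280. 219.] [ 6  5 24] [ 0.536 -0.008  0.028] 162.66666666666666
depth [288. 220.] [ 6  4 18] [ 0.534 -0.028  0.026] 162.0
bright [276. 204.] [ 5  6 25] [0.577 0.002 0.028] 156.33333333333334
bright [281. 208.] [ 5  6 24] [ 0.564 -0.011  0.027] 157.66666666666666
bright [272. 211.] [ 6  6 24] [0.558 0.013 0.025] 150.66666666666666
bright [280. 219.] [ 5  5 20] [ 0.536 -0.008  0.028] 162.66666666666666
bright [288. 220.] [ 5  3 13] [ 0.533 -0.028  0.027] 162.0
```

All five balls are in the jar. Lowering the scoop.

send_rows:
  plan:
    - [255,0,0,0.02,0]
    - [255,0,0,0.02,0]
    - [255,0,0,0.006,0]
    - [255,0,0,0.003,0]
    - [255,0,0,0,0]

```text
time_s: 21.6
position: [0.4491, 0.2043, 0.0392]
tcp_rot: [[-0.879, -0.476, -0.0], [-0.476, 0.879, -0.0], [0.0, 0.0, -1.0]]
force: [0.3, 0.1, -1.1]
opening: 0.122
grasp_force: 30.0
```

Run:
```python
from h import *
rimplane(.004);tail()
```

```text
h ang 28.44 cup rel jar along H,E mm 97.4 251.6 pivot z 44.2 F [ 0.3  0.1 -1.1] t 21.6
[[145.1, -43.2, -39.7], [140.2, -39.3, -39.6], [125.7, -31.0, 35.7], [133.2, -25.3, 30.9], [136.9, -18.5, 24.8], [141.2, -13.6, 25.1], [145.0, -9.3, 22.4], [145.1, -2.7, 15.1], [143.0, 2.4, 11.5], [141.9, 8.2, 7.7], [140.8, 13.5, 2.7], [135.4, 20.0, -1.6], [130.5, 26.5, -8.0], [123.9, 30.3, -15.1], [144.4, 45.5, -39.8]]
roll 37.7 pitch 11.2 rim ctr z at (92,0) 3.7 n 12
h ang 28.44 cup rel jar along H,E mm 97.7 251.6 pivot z 44.6 F [-0.3  0.7 -1. ] t 21.65
rod pitch 8.1 axis z at grip 1.7
```

send_rows:
  plan:
    - [255,0,0,0.005,0]
    - [255,0,0,0.004,0]
    - [255,0,0,0.002,0]
    - [255,0,0,0.002,0]
    - [255,0,0,0,0]

```text
time_s: 22.12
position: [0.4487, 0.2046, 0.0257]
tcp_rot: [[-0.879, -0.477, -0.001], [-0.477, 0.879, -0.0], [0.001, 0.0, -1.0]]
force: [0.4, 0.3, -1.5]
opening: 0.123
grasp_force: 30.0
```

send_rows:
  plan:
    - [255,0,0,0.002,0]
    - [255,0,0,0.002,0]
    - [255,0,-0.004,0.001,0]
    - [255,0,-0.008,0,0]
    - [255,0,-0.01,0,0]
    - [255,0,-0.01,0,0]
    - [255,0,0,0,0]

```text
time_s: 22.7
position: [0.4663, 0.1747, 0.0212]
tcp_rot: [[-0.88, -0.475, 0.002], [-0.475, 0.88, -0.0], [-0.002, -0.001, -1.0]]
force: [0.8, -0.1, -0.8]
opening: 0.128
grasp_force: 29.9
```

Run:
```python
from h import *
rimplane(.004);tail()
```

```text
h ang 28.33 cup rel jar along H,E mm 98.3 217.2 pivot z 26.2 F [ 0.8 -0.1 -0.8] t 22.7
[[130.1, -42.9, -21.9], [121.2, -36.8, 38.4], [128.8, -32.1, 35.9], [133.4, -25.6, 35.5], [137.2, -20.7, 29.9], [140.6, -15.2, 28.6], [142.3, -9.1, 21.1], [143.6, -3.1, 16.2], [144.5, 2.7, 14.4], [142.5, 7.9, 7.7], [140.5, 15.3, 4.5], [135.4, 19.1, 1.9], [131.7, 26.9, -10.5]]
roll 37.9 pitch 14.3 rim ctr z at (92,0) 2.6 n 12
h ang 28.32 cup rel jar along H,E mm 98.0 218.0 pivot z 26.2 F [-0.2 -0.1 -2.2] t 22.75
rod pitch 8.5 axis z at grip 1.2
```

Touching about now. I'll release.

send_rows:
  plan:
    - [200,0,0,0,0]
    - [200,0,0,0,0]
    - [200,0,0,0,0]
    - [120,0,0,0,0]
    - [120,0,0,0,0]
    - [120,0,0,0,0]
    - [60,0,0,0,0]
    - [60,0,0,0,0]
    - [60,0,0,0,0]

```text
time_s: 23.55
position: [0.4642, 0.1765, 0.021]
tcp_rot: [[-0.879, -0.477, -0.0], [-0.477, 0.879, -0.0], [0.0, 0.0, -1.0]]
force: [0.2, 0.1, 0.6]
opening: 0.582
grasp_force: 0.0
```

Run:
```python
from h import *
rimplane(.004);roll(.004)
g,R=where();h=-R[:,0];u=R[:,1];p,P=cloud('wrist');D=P-g;Q=np.stack([D@h,D@u,D[...,2]],-1)*1e3
for lo in range(-60,-20,8):
    m=(Q[...,0]>lo)&(Q[...,0]<lo+8)&(abs(Q[...,1])<35)&(P[...,2]>.02)&(P[...,2]<.06)
    q=Q[m]
    if len(q)>5: print(lo,len(q),q[:,1].min().round(1),q[:,1].max().round(1),'world z top',(np.percentile(P[m][:,2],95)*1e3).round(1))
```

```text
h ang 28.48 cup rel jar along H,E mm 97.3 220.1 pivot z 26.0 F [0.2 0.1 0.6] t 23.55
[[142.8, -44.5, 3.5], [141.9, -38.9, 7.0], [143.8, -32.7, 3.2], [144.5, -26.8, 2.7], [143.1, -21.2, 1.3], [140.6, -14.4, 2.9], [140.5, -9.1, 0.7], [135.7, -2.9, 0.2], [129.6, 3.1, 6.9], [126.4, 7.8, 1.4], [146.2, 15.6, -21.0], [140.7, 26.0, -20.2], [139.6, 33.4, -20.7]]
roll 24.8 pitch -46.7 rim ctr z at (92,0) 45.1 n 12
h ang 28.48 cup rel jar along H,E mm 97.3 220.1 pivot z 26.0 F [ 0.2 -0.4 -0.1] t 23.6
u -65 101 a [ 62. 133.] z [-20.   -9.1   4.7]
u -55 95 a [ 63. 140.] z [-21.8 -14.3   4.8]
u -45 63 a [ 96. 143.] z [-21.6 -13.2   6.3]
u -35 61 a [102. 144.] z [-21.7 -12.1   3.1]
u -25 61 a [100. 144.] z [-21.7 -11.9   4.9]
u -15 63 a [103. 141.] z [-21.1 -11.2   4.7]
u -5 57 a [104. 136.] z [-16.5  -5.4   4.1]
u 5 35 a [106. 133.] z [-12.8   0.4   7.3]
u 15 4 a [107. 136.] z [-18.9   4.7   6.8]
u 45 6 a [123. 143.] z [-21.8 -21.1 -17.5]
u 55 7 a [133. 149.] z [-21.9 -21.8 -17.8]
h ang 28.48 cup rel jar along H,E mm 97.3 220.1 pivot z 26.0 F [ 0.4 -0.2  0.5] t 23.65
-52 75 6.2 11.2 world z top 39.3
-44 777 5.0 21.4 world z top 41.6
-36 534 3.4 19.6 world z top 39.7
-28 518 0.8 15.4 world z top 39.8
```

The scoop is upright: handle top at 40 mm and rim at 30 mm, both as specified. Retreating upward, then over to the lid.

send_rows:
  plan:
    - [0,0,0,0,0]
    - [0,0,0,0,0]
    - [0,0,0,-0.02,0]
    - [0,0,0,-0.035,0]
    - [0,0,0,-0.04,0]
    - [0,0,0,-0.04,0]
    - [0,0,0,0,0.1122]
    - [0,0,0,0,0.1122]
    - [0,0,0,0,0.1122]
    - [0,0,0,0,0.1122]
    - [0,0,0,0,0.1122]
    - [0,0,0,0,0.1122]
    - [0,0,0,0,0.1122]
    - [0,0,0,0,0]

```text
time_s: 24.87
position: [0.4639, 0.1764, 0.156]
tcp_rot: [[-0.958, 0.286, -0.0], [0.286, 0.958, -0.0], [0.0, -0.0, -1.0]]
force: [-0.3, -0.2, 0.4]
opening: 0.999
grasp_force: 0.0
```

send_rows:
  plan:
    - [0,-0.018,-0.0346,0,0]
    - [0,-0.018,-0.0346,0,0]
    - [0,-0.018,-0.0346,0,0]
    - [0,-0.018,-0.0346,0,0]
    - [0,-0.018,-0.0346,0,0]
    - [0,-0.018,-0.0346,0,0]
    - [0,-0.018,-0.0346,0,0]
    - [0,-0.018,-0.0346,0,0]
    - [0,-0.018,-0.0346,0,0]
    - [0,-0.018,-0.0346,0,0]
    - [0,-0.018,-0.0346,0,0]
    - [0,-0.018,-0.0346,0,0]
    - [0,0,0,0,0]
    - [0,0,0,0,0]

```text
time_s: 26.03
position: [0.5531, -0.2855, 0.1557]
tcp_rot: [[-0.958, 0.285, 0.0], [0.285, 0.958, -0.0], [-0.001, -0.0, -1.0]]
force: [0.9, 0.5, 0.1]
opening: 0.998
grasp_force: 0.0
```

Run:
```python
from h import *
s=read_state();R=np.array(s['tcp_rot']);t=np.array(s['position']);print(t,np.round(R,3).tolist(),s['joint_positions'],s['time_s'])
p,P=cloud('wrist')
m=(P[...,2]>.06)&(P[...,2]<.082)&(np.hypot(P[...,0]-.553,P[...,1]+.284)<.03)
Q=P[m];print('knob top (wrist)',m.sum(),Q[:,:2].min(0),Q[:,:2].max(0),circ(Q[:,:2]) if len(Q)>9 else '',np.median(Q[:,2]))
m=(P[...,2]>.02)&(P[...,2]<.036)&(np.hypot(P[...,0]-.553,P[...,1]+.284)<.06)
Q=P[m];print('disc',m.sum(),Q.min(0),Q.max(0),cv2.minEnclosingCircle(Q[:,:2].astype(np.float32)) if len(Q) else '')
p,P=cloud('top')
for nm,z0,z1,c,rr in(('noses',.075,.095,J,.075),('jarin',.0,.02,J,.042)):
    m=(P[...,2]>z0)&(P[...,2]<z1)&(np.hypot(P[...,0]-c[0],P[...,1]-c[1])<rr);Q=P[m];print(nm,m.sum(),Q.mean(0) if m.sum() else '')
# scoop check
m=(P[...,2]>.012)&(P[...,2]<.06)&(np.hypot(P[...,0]-.55,P[...,1]-.19)<.13);Q=P[m];print('scoop',m.sum(),np.percentile(Q[:,2],[50,98]),Q[:,:2].mean(0))
```

```text
[ 0.55314872 -0.28550127  0.1556972 ] [[-0.958, 0.285, 0.0], [0.285, 0.958, -0.0], [-0.001, -0.0, -1.0]] [-3.75725338e+01  3.55494316e+01  8.66860895e+01  1.79416249e-03
  5.77300904e+01 -1.10990803e+02] 26.0333
knob top (wrist) 956 [ 0.53918245 -0.29669712] [ 0.56308114 -0.27271721] (array([ 0.55027151, -0.28438484]), np.float64(0.008957348280093579)) 0.07316722206123327
disc 9173 [ 0.50138608 -0.33469562  0.02089959] [ 0.60123738 -0.23500885  0.03591601] ((0.5515356063842773, -0.2848663926124573), 0.050379835069179535)
noses 24 [0.61512512 0.01137558 0.08275702]
jarin 0 
scoop 849 [0.02572884 0.04279047] [0.54489365 0.19486701]
```

send_rows:
  plan:
    - [0,0.002,0,0.02,0]
    - [0,0,0,0.035,0]
    - [0,0,0,0.035,0]
    - [0,0,0,0.0187,0]
    - [120,0,0,0,0]
    - [255,0,0,0,0]
    - [255,0,0,0,0]
    - [255,0,0,0,0]
    - [255,0,0,0,0]
    - [255,0,0,0,0]
    - [255,0,0,0,0]
    - [255,0,0,0,0]
    - [255,0,0,0,0]
    - [255,0,0,0,0]
    - [255,0,0,0,0]
    - [255,0,0,0,0]
    - [255,0,0,0,0]

```text
time_s: 27.55
position: [0.5513, -0.2829, 0.0474]
tcp_rot: [[-0.959, 0.284, 0.0], [0.284, 0.959, -0.001], [-0.0, -0.0, -1.0]]
force: [-0.3, -1.8, 1.3]
opening: 0.267
grasp_force: 30.0
```

send_rows:
  plan:
    - [255,0,0,-0.02,0]
    - [255,0,0,-0.035,0]
    - [255,0,0,-0.035,0]
    - [255,0,0,-0.02,0]
    - [255,-0.0047,0.0361,0,0]
    - [255,-0.0047,0.0361,0,0]
    - [255,-0.0047,0.0361,0,0]
    - [255,-0.0047,0.0361,0,0]
    - [255,-0.0047,0.0361,0,0]
    - [255,-0.0047,0.0361,0,0]
    - [255,-0.0047,0.0361,0,0]
    - [255,0,0,0,0]
    - [255,0,0,0,0]

```text
time_s: 28.63
position: [0.6545, -0.0468, 0.1566]
tcp_rot: [[-0.96, 0.28, -0.002], [0.28, 0.96, 0.001], [0.002, 0.0, -1.0]]
force: [-0.5, 0.2, -1.4]
opening: 0.27
grasp_force: 30.0
```

Run:
```python
from h import *
s=read_state();print(s['position'],s['force'],s['opening'])
p,P=cloud('wrist');r=np.hypot(P[...,0]-J[0],P[...,1]-J[1])
m=(r<.085)&(P[...,2]>.055)&(P[...,2]<.071);Q=P[m];k=abs(np.hypot(*(Q[:,:2]-J).T)-.044)<.008;Q=Q[k];print('rim w',len(Q),Q.min(0) if len(Q) else '',circ(Q[:,:2]) if len(Q)>20 else '')
m=(r<.085)&(P[...,2]>.072)&(P[...,2]<.095);Q=P[m][:,:2];print('noses w',m.sum())
for i in range(4):
    a=np.radians(28.5+90*i);c=J+.054*np.array([np.cos(a),np.sin(a)]);k=np.hypot(*(Q-c).T)<.025
    if k.sum()>10: q=Q[k];print(i,k.sum(),'centre off mm',((q.min(0)+q.max(0))/2*1e3-c*1e3).round(1))
p,P=cloud('top');r=np.hypot(P[...,0]-J[0],P[...,1]-J[1])
m=(r<.085)&(P[...,2]>.005)&(P[...,2]<.012);Q=P[m];print('foot top',len(Q),cv2.minEnclosingCircle(Q[:,:2].astype(np.float32)) if len(Q) else '')
```

```text
[ 0.65452996 -0.04678619  0.15656346] [-0.49728164  0.22960987 -1.37328705] 0.26965493211461367
rim w 3379 [ 0.51738213 -0.06506251  0.05500251] (array([ 0.56316934, -0.01945363]), np.float64(0.04321920685798395))
noses w 4227
0 947 centre off mm [-1.  -0.2]
1 1173 centre off mm [-0.2  0.3]
2 1168 centre off mm [-0.5  0.2]
3 939 centre off mm [-1.5 -0.1]
foot top 123 ((0.5484208464622498, -0.08519454300403595), 0.04592039808630943)
```

Jar centre is confirmed at (0.5638, -0.0195). Going over it and down to just above the clips.

send_rows:
  plan:
    - [255,0.0237,0.0002,0,0]
    - [255,0.0237,0.0002,0,0]
    - [255,0.0237,0.0002,0,0]
    - [255,0.0236,0.0002,0,0]
    - [255,0,0,0,0]
    - [255,0,0,0,0]
    - [255,0,0,0.015,0]
    - [255,0,0,0.015,0]
    - [255,0,0,0.008,0]
    - [255,0,0,0,0]

```text
time_s: 29.57
position: [0.5638, -0.0228, 0.1177]
tcp_rot: [[-0.958, 0.286, -0.003], [0.286, 0.958, 0.001], [0.003, -0.0, -1.0]]
force: [-0.2, -0.6, -1.6]
opening: 0.269
grasp_force: 30.0
```

send_rows:
  plan:
    - [255,0.001,0.0031,0,0]
    - [255,0,0,0,0]
    - [255,0,0,0,0]

```text
time_s: 29.82
position: [0.5648, -0.0187, 0.1201]
tcp_rot: [[-0.959, 0.284, 0.002], [0.284, 0.959, -0.0], [-0.002, 0.0, -1.0]]
force: [1.0, 0.6, -1.7]
opening: 0.272
grasp_force: 30.0
```

Run:
```python
from h import *
s=read_state();print(s['position'],s['force'],s['opening'])
p,P=cloud('wrist');r=np.hypot(P[...,0]-.5638,P[...,1]+.0195)
m=(r<.06)&(P[...,2]>.088)&(P[...,2]<.106);Q=P[m];print('lid disc in hand',len(Q),Q.min(0),Q.max(0),np.median(Q[:,2]),cv2.minEnclosingCircle(Q[:,:2].astype(np.float32)))
A=np.c_[Q[:,:2],np.ones(len(Q))];print('tilt',np.linalg.lstsq(A,Q[:,2],rcond=None)[0][:2])
```

```text
[ 0.56483911 -0.01868127  0.12006615] [ 1.02182498  0.59206078 -1.70973933] 0.27175559514729897
lid disc in hand 12737 [ 0.51543234 -0.06626534  0.09301329] [0.61549127 0.03095148 0.10599622] 0.09988251118105096 ((0.5652968287467957, -0.019270818680524826), 0.050457663834095)
tilt [ 0.00805873 -0.00239779]
```

send_rows:
  plan:
    - [255,0.001,0,0.005,0]
    - [255,0,0,0.004,0]
    - [255,0,0,0.003,0]
    - [255,0,0,0.003,0]
    - [255,0,0,0.003,0]
    - [255,0,0,0,0]

```text
time_s: 30.37
position: [0.5628, -0.0187, 0.1014]
tcp_rot: [[-0.959, 0.284, -0.0], [0.284, 0.959, -0.001], [0.0, -0.001, -1.0]]
force: [-0.3, -2.3, 0.1]
opening: 0.269
grasp_force: 30.0
```

send_rows:
  plan:
    - [255,0,0,0.003,0]
    - [255,0,0,0.003,0]
    - [255,0,0,0.003,0]
    - [255,0,0,0.003,0]
    - [255,0,0,0,0]
    - [255,0,0,0,0]

```text
time_s: 30.87
position: [0.5627, -0.0183, 0.0904]
tcp_rot: [[-0.959, 0.284, -0.001], [0.284, 0.959, -0.0], [0.001, -0.0, -1.0]]
force: [-4.3, -1.8, 11.1]
opening: 0.267
grasp_force: 30.0
```

```bash
cat >> h.py <<'E'
def lid():
    s=read_state();print(s['position'],s['force'],s['opening'],s['grasp_force'],s['time_s'])
    p,P=cloud('wrist');r=np.hypot(P[...,0]-.5638,P[...,1]+.0195)
    m=(r<.046)&(P[...,2]>.058)&(P[...,2]<s['position'][2]-.008)&(r>.014);Q=P[m];z=np.median(Q[:,2]);k=abs(Q[:,2]-z)<.003;Q=Q[k]
    A=np.c_[Q[:,:2]-[.5638,-.0195],np.ones(len(Q))];print('disc top z (home .071)',len(Q),z.round(4),'tilt,z0',np.linalg.lstsq(A,Q[:,2],rcond=None)[0].round(4))
E
python3 - <<'E'
from h import *
lid()
E
```

```text
[ 0.56265931 -0.01829894  0.09035098] [-4.28485945 -1.80206648 11.14207717] 0.26659199338603173 30.00035958364606 30.8667
disc top z (home .071) 9634 0.0703 tilt,z0 [ 0.0015 -0.0003  0.0703]
```

The lid is home: disc top at 70.3 mm and level, against a nominal 71 mm. I'll press a little more, hold, and check everything.

send_rows:
  plan:
    - [255,-0.0005,0,0.001,0]
    - [255,0,0,0.0005,0]
    - [255,0,0,0,0]
    - [255,0,0,0,0]
    - [255,0,0,0,0]
    - [255,0,0,0,0]
    - [255,0,0,0,0]

```text
time_s: 31.5
position: [0.5627, -0.0183, 0.0903]
tcp_rot: [[-0.959, 0.284, -0.001], [0.284, 0.959, -0.0], [0.001, -0.0, -1.0]]
force: [-7.3, -1.0, 20.9]
opening: 0.272
grasp_force: 30.0
```

Run:
```python
from h import *
lid()
p,P=cloud('top')
m=(P[...,2]>.012)&(P[...,2]<.06)&(np.hypot(P[...,0]-.55,P[...,1]-.19)<.13);Q=P[m];print('scoop',m.sum(),np.percentile(Q[:,2],[50,98]),Q[:,:2].mean(0))
for n,c in(('bowl',(213,125)),('vial',(329,121)),('cards',(268,133))): print(n,P[c[1],c[0]].round(3))
s=read_state();print(s['force'],s['time_s'])
```

```text
[ 0.56268627 -0.01829788  0.09027746] [-7.26764205 -1.04298033 20.94383313] 0.27196960105488344 30.000569159165025 31.5
disc top z (home .071) 9631 0.0703 tilt,z0 [0.0015 0.0002 0.0703]
scoop 454 [0.02305634 0.03342648] [0.5821863  0.19722102]
bowl [0.802 0.169 0.013]
vial [ 0.781 -0.14   0.075]
cards [0.772 0.019 0.021]
[-8.04724553 -0.22560974 20.36122488] 31.6
```

```bash
python3 -c "
from rig import *
print(hand_in())"
```

```text
the job is handed in; nothing more can be done
None
```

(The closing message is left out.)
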